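# Swap the pot at the back of the drying tray

### The arm

A 6-joint arm with a two-finger parallel gripper is mounted at the origin on the work surface. World frame = base frame: x ahead of the robot, y to its left, z up, the work surface at z = 0. Lengths are in m, angles in rad, forces in N, time in s.
With the tool pointing down it reaches from about 0.25 to 0.725 m from the base axis. Payload 4 kg.
Tool frame: the origin (TCP) lies midway between the tips of the shut fingers; the grasp point (between the pads) lies 19 mm behind it; z points along the fingers, y is the line along which they close (so a half turn about z gives the same grasp; the last joint's range is limited). The gripper opens to 85 mm and grips with 20 to 120 N. Pads are 22 mm wide; open, the fingers measure 114 mm over their backs; the gripper's body (76 mm by 85 mm) begins 54 mm behind the grasp point. The pads swing forward as they close: fully open they stand 13 mm farther back than shut.
Start: joints at [-1.12, 0.241, 0.005, 1.335, 0, 1.571], TCP at [0.218, -0.45, 0.231] pointing down, gripper open.
Joint ranges: [-2.72, 2.72], [-1.05, 1.87], [-1.09, 1.28], [-1.99, 2.15], [-1.42, 1.44], [-3.14, 3.14]. Speed limits (rad/s): [2.79, 2.79, 3.14, 3.14, 3.14, 3.14].

### API

Orientations are given as a unit quaternion [x, y, z, w].
In Python, from workcell import get_obs, camera, job_done, silhouettes gives the robot as it stands. The module is installed in compiled form; this text tells all that it offers.
- The arm moves only by the tool drive_tool, never from a script. Its argument "increments" is a list of rows, each a list of 3 entries, a list of its own where there are three numbers: the shift along the world's x, y, z in mm, then the turn, a rotation vector about the world's x, y, z in degrees, then the opening, from 0 (shut) to 1 (fully open). A call has 1 to 8 rows; each row shifts and turns the commanded pose from where the row before left it; what a row does not reach is not made up. A row lasts 1/12 s, in which the tool goes at most 41.7 mm and 7.16 degrees, less where a joint would pass 70% of its speed; a pose out of reach is approached as far as the arm can. A call is refused whole if a number of a shift passes 41.7 or a number of a turn 7.16, either way. A call with a gripper value outside its range is refused whole. The fingers move at their own pace and stop on an object; the grip force is fixed at half the most. Time passes only in rows, so rows that do not move let the fingers close. It gives the time, the measured TCP pose, the force, the opening and the grip force at its end, in the units of the state.
- get_obs(): the state, without advancing time (a new reading comes with each control period).
- camera(name): name is "side" or "top"; returns a dict with "image" (400x640x3 uint8, red, green, blue), "K" (3x3 intrinsics, pixels), "k1" (the pictures are not rectified: a ray, as slopes to the right and down, at radius r is drawn at 1 + k1 r^2 times it, then the intrinsics apply), "view" (4x4, takes a point from world to camera coordinates). Camera axes: x right, y down, z forward; pixel columns grow to the right and rows downward; lengths in m; the calibration is good to about 2 mm. A picture is of the moment at which its call begins. There is no depth.
- job_done(): hands the job in; it is judged then, once.
Trained networks look in a picture, given as the dict that the camera call returned (one of the last four; its "shot" number tells which), for a name from the list of things; names that differ only in an ending like _2 or _b are one class to them, and where a whole thing is asked for, a point or a joint stands for the part that bears it (a point fixed in the world has none). Each returns a list of dicts, best first, with "conf" (0 to 1); they miss things now and then, are a little off and sometimes report something else, mostly with a low value. They report only what shows in the picture. A call takes as long as a camera call.
- silhouettes(query, picture): "region" (400x640 bool, what is visible of it) and "bbox" ([left, top, right, bottom] in pixels, round what is visible of it).
The state is a dict: "clock": time; "joint_pos": joint angles; "joint_vel": joint speeds; "tau": joint torques, N m; "eef_pos": TCP position; "tool_rot": TCP orientation; "ft_force": force on the tool from outside, world axes, zero at the start; "ft_torque": the same for the moment, N m; "grip_width": finger opening in m; "grasp_force": force on a finger pad.
Only numpy, scipy, OpenCV 4.12 (cv2) and the standard library are available. Lean on these libraries where they do the work, as an engineer would, in place of code of your own. Each camera call takes 0.05 s, during which the arm holds its last target. There are 200 camera calls.

### The job

The small open cup at the back of the drying tray is next for decorating: lift the tall beaker and the tall vase out of its way onto the flat white board, then stand the cup on the middle of the round turntable. Next put the finished money bank, which waits on the board, into the place at the back of the tray where the cup stood, and only then stand the beaker and the vase back exactly where each one stood. Keep the pots upright, and leave the two little saucers in the tray where they are.

Things in the scene. Friction and masses are not known exactly. Their poses are not given: they have to be found in the camera images.
- beaker: Tall straight open-topped terracotta beaker, outside diameter 54, height 108, wall 5, 0.15 to 0.35 kg, loose. Origin: centre of its underside, z up. At the start it stands at the front of the tray, left or right of the vase. Grip it across its upper part, above the low pots; front-to-back (along the tray's x) leaves the most room, the gap to the vase is about 28.
- vase: Tall terracotta vase with closed top, height 112: round belly of diameter 56 up to height 50, shoulder to height 76, then a straight neck of diameter 30 from 76 to 112 to grip it by; about 0.2 to 0.4 kg, loose. Origin: centre of its underside, z up. Starts at the front of the tray beside the beaker.
- cup: Small open terracotta cup, outside diameter 58 from height 12 to its rim at 46 (foot diameter 46), wall 5, 0.1 to 0.2 kg, loose. Origin: centre of its underside, z up. Starts at the back of the tray in the middle. There is room for fingers at its left and right (along the tray's y) once the tall pots are gone: while they stand there, the gripper's body would strike them.
- bank: Squat closed terracotta money bank: diameter 58 from height 8 to 34, domed above, with a small knob, total height 56; about 0.15 to 0.3 kg, loose. Origin: centre of its underside, z up. Starts standing on the board near the end at the board's -x.
- tray: Fixed low wooden drying tray, 190 (its x) by 230 (its y), walls 6 thick and 22 high, floor 6 thick. Origin: centre of its underside; z up, its +x points to its back (roughly away from the robot). The cup's place is at about x = +30, y = 0 in this frame, the tall pots' places at about x = -35, y = +42 and -42. Pots stand on the floor, 6 above the origin.
- bat: Fixed flat white board, 320 (its x) by 130 (its y), 18 thick; the side area. Origin: centre of its underside, z up, x along its length (roughly away from the robot). The money bank waits at about x = -100, the rest of it is free.
- wheel: Fixed banding wheel (decorator's turntable, its head locked): round metal head of diameter 170 on a foot, its flat top 58 above the table. Origin: on its axis, at the table, z up.
- saucer0: Little open terracotta saucer, diameter 38, height 13, loose, in the tray's back left corner (about x = +58, y = +86 in the tray's frame). Origin: centre of its underside. To be left alone.
- saucer1: Little open terracotta saucer like the other, in the tray's back right corner (about x = +58, y = -86 in the tray's frame). To be left alone.

How it is judged:
On the way, in this order (a step that is already met when the one before it is completed fails the run):
1. beaker and vase both stand on the board, the cup still in its place (x of beaker in the frame of bat between -0.145 and 0.145 m and y of beaker in the frame of bat between -0.055 and 0.055 m and z of beaker in the frame of bat between 0.013 and 0.024 m and linear speed of each of beaker, vase below 0.03 m/s and angle between each of beaker, vase's own z axis and vertical below 0.12 rad and x of vase in the frame of bat between -0.145 and 0.145 m and y of vase in the frame of bat between -0.055 and 0.055 m and z of vase in the frame of bat between 0.013 and 0.024 m and distance of cup from where it was at the start of the episode below 0.03 m), for 0.2 s.
2. cup stands on the middle of the turntable while both tall pots are still on the board (horizontal distance between cup and wheel below 0.015 m and z of cup in the frame of wheel between 0.053 and 0.064 m and linear speed of each of cup, beaker, vase below 0.03 m/s and angle between each of cup, beaker, vase's own z axis and vertical below 0.12 rad and x of beaker in the frame of bat between -0.145 and 0.145 m and y of beaker in the frame of bat between -0.055 and 0.055 m and z of beaker in the frame of bat between 0.013 and 0.024 m and x of vase in the frame of bat between -0.145 and 0.145 m and y of vase in the frame of bat between -0.055 and 0.055 m and z of vase in the frame of bat between 0.013 and 0.024 m), for 0.2 s.
3. money bank stands in the cup's place while both tall pots are still on the board (x of bank in the frame of tray between 0.013 and 0.047 m and y of bank in the frame of tray between -0.017 and 0.017 m and z of bank in the frame of tray between 0.002 and 0.012 m and linear speed of each of bank, beaker, vase below 0.03 m/s and angle between each of bank, beaker, vase's own z axis and vertical below 0.12 rad and x of beaker in the frame of bat between -0.145 and 0.145 m and y of beaker in the frame of bat between -0.055 and 0.055 m and z of beaker in the frame of bat between 0.013 and 0.024 m and x of vase in the frame of bat between -0.145 and 0.145 m and y of vase in the frame of bat between -0.055 and 0.055 m and z of vase in the frame of bat between 0.013 and 0.024 m), for 0.2 s.
At the end, for the whole second after the job is handed in: The cup stands upright within 15 mm of the turntable's axis, the money bank upright at the cup's former place (within 17 mm of x = 30, y = 0 in the tray's frame, along each axis), and the beaker and the vase each upright within 15 mm of where they stood at the start; all released and at rest (horizontal distance between cup and wheel below 0.015 m and z of cup in the frame of wheel between 0.053 and 0.064 m and linear speed of each of cup, bank, beaker, vase below 0.03 m/s and angle between each of cup, bank, beaker, vase's own z axis and vertical below 0.12 rad and x of bank in the frame of tray between 0.013 and 0.047 m and y of bank in the frame of tray between -0.017 and 0.017 m and z of bank in the frame of tray between 0.002 and 0.012 m and distance of each of beaker, vase from where it was at the start of the episode below 0.015 m); the robot touches nothing.
It fails at once if a pot was tipped over (angle between any of beaker, vase, cup, bank's own z axis and vertical above 0.9 rad).
It fails at once if a saucer was pushed from its place (more than 20 mm) (distance of any of saucer0, saucer1 from where it was at the start of the episode above 0.02 m).
It also fails if it takes over 136 s, if anything falls off the work surface, if the arm or the gripper's body presses on something with over 40 N, if the wrist force passes 120 N, or if a joint passes its speed limit or range.

## Working session

There is one attempt and no reset: what is moved stays moved. The work goes in short steps, Python scripts to look and compute and a tool call to move; the robot and the scene stay as the last step left them, time stands still between calls to the robot, and variables do not carry over. Pictures are saved under pics/ and viewed, at most 14 in all, crops included, and the job is handed in when it is done.

Besides the shell and the picture viewer there is one more tool, called as name([rows], argument=value, ...), one row to a line, values as JSON. drive_tool: Moves the arm, as the interface text tells. Its arguments: {"type":"object","properties":{"increments":{"type":"array"}},"required":["increments"]}

```bash
mkdir -p pics; cat > h.py <<'E'
import numpy as np, cv2
from workcell import get_obs, camera, job_done, silhouettes
def shot(n,save=None):
    c=camera(n)
    if save: cv2.imwrite(f'pics/{save}.png',c['image'][:,:,::-1])
    return c
E
python3 - <<'E'
from h import *
o=get_obs();print(o['clock'],o['eef_pos'],o['tool_rot'],o['grip_width'])
ims=[]
for n in('top','side'):
    c=shot(n,n+'0');print(n,c['K'].tolist(),c['k1'],np.round(c['view'],4).tolist())
    for q in 'beaker vase cup bank tray bat wheel saucer0 saucer1'.split():
        for s in silhouettes(q,c)[:2]: print(q,round(s['conf'],2),s['bbox'],s['region'].sum())
E
```

```text
0.0 [ 0.21755691 -0.44948564  0.23041316] [ 9.74706632e-01  2.23485785e-01 -2.50324677e-04 -1.01153246e-03] 0.08488692107967234
top [[372.550769539873, 0.0, 321.3371345978723], [0.0, 372.550769539873, 199.22068745665828], [0.0, 0.0, 1.0]] -0.059211006852815766 [[0.0711, -0.9975, -0.0036, 0.0246], [-0.9642, -0.0678, -0.2565, 0.5119], [0.2556, 0.0217, -0.9665, 0.7705], [0.0, 0.0, 0.0, 1.0]]
beaker 0.66 [449.7, 221.6, 490.1, 253.8] 932
beaker 0.62 [170.5, 138.8, 258.1, 275.1] 6357
vase 0.89 [482.8, 235.8, 522.0, 269.0] 736
cup 0.92 [470.4, 207.7, 497.1, 231.7] 467
bank 0.62 [182.6, 226.9, 214.4, 247.6] 600
tray 0.91 [426.0, 186.3, 533.2, 284.0] 5366
bat 0.61 [175.1, 136.6, 259.2, 277.0] 6496
wheel 0.84 [310.2, 145.1, 386.8, 210.9] 4027
saucer0 0.54 [439.3, 195.8, 454.1, 208.9] 171
saucer0 0.44 [511.9, 209.8, 528.3, 224.3] 158
saucer1 0.54 [439.3, 195.8, 454.1, 208.9] 171
saucer1 0.44 [511.9, 209.8, 528.3, 224.3] 158
side [[443.14550286042396, 0.0, 314.13256388696055], [0.0, 443.14550286042396, 204.83795292786374], [0.0, 0.0, 1.0]] -0.10115446301850027 [[0.8539, -0.5203, 0.0127, -0.4115], [-0.2687, -0.4617, -0.8454, 0.1798], [0.4457, 0.7184, -0.5341, 0.957], [0.0, 0.0, 0.0, 1.0]]
beaker 0.58 [359.7, 241.7, 379.8, 295.9] 72
vase 0.78 [368.4, 264.9, 397.2, 323.2] 1080
cup 0.75 [389.4, 266.8, 416.8, 304.4] 536
bank 0.7 [226.7, 153.2, 247.6, 178.0] 321
tray 0.59 [327.7, 250.8, 457.5, 352.3] 4134
tray 0.47 [224.1, 154.7, 248.8, 178.9] 301
wheel 0.61 [359.9, 183.7, 372.9, 221.2] 385
saucer0 0.79 [424.1, 308.3, 445.1, 324.6] 245
saucer0 0.68 [382.3, 256.9, 397.7, 269.4] 133
saucer1 0.79 [424.1, 308.3, 445.1, 324.6] 245
saucer1 0.68 [382.3, 256.9, 397.7, 269.4] 133
```

View pics/top0.png

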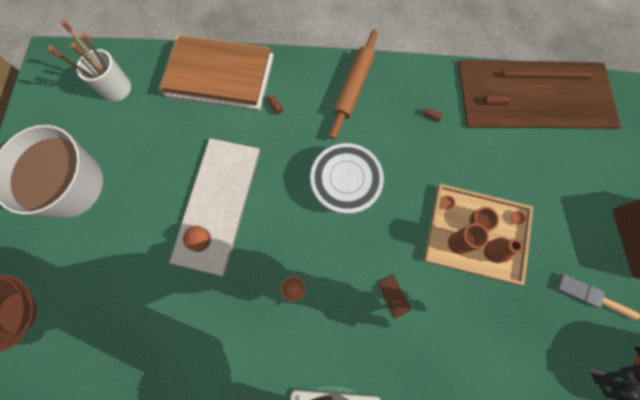

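View pics/side0.png

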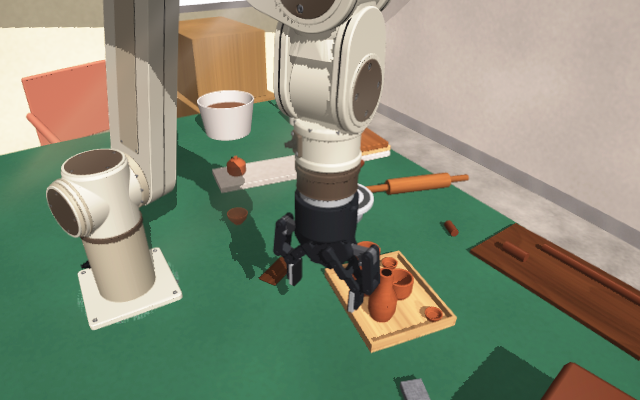

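```bash
cat >> h.py <<'E'
from scipy.optimize import minimize
S=4
def proj(c,P):
    P=np.atleast_2d(P);V=c['view'];p=P@V[:3,:3].T+V[:3,3];s=p[:,:2]/p[:,2:]
    s=s*(1+c['k1']*(s**2).sum(1))[:,None]
    return s@np.diag([c['K'][0,0],c['K'][1,1]])+c['K'][:2,2]
PROF=dict(beaker=[(27,0),(27,108)],vase=[(20,0),(28,12),(28,50),(15,76),(15,112)],cup=[(23,0),(29,12),(29,46)],
 bank=[(24,0),(29,8),(29,34),(18,46),(5,50),(5,56)],wheel=[(85,48),(85,58)],saucer=[(19,13),(15,0)])
BOX=dict(tray=(190,230,22),bat=(320,130,18))
a=np.linspace(0,2*np.pi,48)
def pts(n,p,z0):
    if n in BOX:
        X,Y,Z=np.array(BOX[n])/2000;w=np.array([[i*X,j*Y] for i in(-1,1) for j in(-1,1)])
        co,si=np.cos(p[2]),np.sin(p[2]);w=w@np.array([[co,si],[-si,co]])+p[:2]
        return [np.vstack([np.c_[w,0*w[:,0]],np.c_[w,0*w[:,0]+2*Z]])]
    pr=np.array(PROF[n])/1000;rings=[np.c_[p[0]+r*np.cos(a),p[1]+r*np.sin(a),0*a+z0+h] for r,h in pr]
    return [np.vstack(x) for x in zip(rings,rings[1:])]
def mask(c,n,p,z0,bb):
    m=np.zeros(((bb[3]-bb[1])*S,(bb[2]-bb[0])*S),np.uint8)
    for P in pts(n,p,z0):
        q=(proj(c,P)+.5-bb[:2])*S
        cv2.fillConvexPoly(m,cv2.convexHull(np.round(q).astype(np.int32)),1)
    return m
def fit(n,obs,p0,z0,occ=()):
    """obs: [(cam,region)], occ: [(name,p,z0)] standing before it"""
    D=[]
    for c,r in obs:
        r=r.astype(np.uint8)
        if n in BOX or n=='wheel':
            h=cv2.convexHull(np.argwhere(r)[:,::-1].astype(np.int32));r=cv2.fillConvexPoly(r.copy(),h,1)
        y,x=np.where(r);bb=np.array([x.min()-15,y.min()-15,x.max()+16,y.max()+16])
        bb=np.clip(bb,0,[640,400,640,400]);rr=cv2.resize(r[bb[1]:bb[3],bb[0]:bb[2]],None,fx=S,fy=S,interpolation=cv2.INTER_NEAREST)
        o=np.zeros_like(rr)
        for k in occ:o|=mask(c,*k,bb)
        D.append((c,rr,o,bb))
    def cost(p):
        s=0
        for c,rr,o,bb in D:
            m=mask(c,n,p,z0,bb)&(1-o);r=rr&(1-o);s+=1-(m&r).sum()/max(1,(m|r).sum())
        return s/len(D)
    d=np.diag([.02,.02,.15][:len(p0)])
    b=None
    for _ in range(2):
        b=minimize(cost,p0 if b is None else b.x,method='Nelder-Mead',options=dict(initial_simplex=np.vstack([p0 if b is None else b.x]+[(p0 if b is None else b.x)+k for k in d]),xatol=2e-4,fatol=1e-4))
        d=d/4
    return b.x,1-b.fun
def ground(c,u,v,z):
    s=minimize(lambda q:((proj(c,[q[0],q[1],z])-[u,v])**2).sum(),[.35,0],method='Nelder-Mead').x
    return s
def inframe(f,p):
    d=np.array(p[:2])-f[:2];co,si=np.cos(f[2]),np.sin(f[2]);return np.array([co*d[0]+si*d[1],-si*d[0]+co*d[1]])
E
python3 - <<'E'
from h import *
t=shot('top');s=shot('side')
def reg(q,c,lo=0,area=1e9,k=0):
    L=[x for x in silhouettes(q,c) if x['region'].sum()<area];return L[k]['region'] if L else None
def cen(r): return np.argwhere(r).mean(0)[::-1]
R={}
for n,z in(('tray',0),('bat',0),('wheel',0)):
    r=reg(n,t);g=ground(t,*cen(r),.02);p0=list(g)+([-.15] if n in BOX else [])
    x,i=fit(n,[(t,r)],np.array(p0),z);R[n]=x;print(n,x.round(4),round(i,3))
for n,z in(('beaker',.006),('vase',.006),('bank',.018)):
    rt=reg(n,t,area=2000);rs=reg(n,s)
    p0=ground(t,*cen(rt),.05)
    f='bat' if n=='bank' else 'tray'
    for nm,ob in(('top',[(t,rt)]),('side',[(s,rs)])):
        if n=='beaker' and nm=='side':continue
        x,i=fit(n,ob,p0,z);print(n,nm,x.round(4),round(i,3),inframe(R[f],x).round(4))
        if nm=='top':R[n]=x
occ=[('beaker',R['beaker'],.006),('vase',R['vase'],.006)]
rt=reg('cup',t);x,i=fit('cup',[(t,rt)],ground(t,*cen(rt),.03),.006,occ);print('cup',x.round(4),i,inframe(R['tray'],x).round(4))
for k in(0,1):
    rt=silhouettes('saucer0',t)[k]['region'];x,i=fit('saucer',[(t,rt)],ground(t,*cen(rt),.01),.006);print('sau',x.round(4),i,inframe(R['tray'],x).round(4))
E
```

```text
tray [ 0.466  -0.3163 -0.182 ] 0.967
bat [ 0.495   0.3154 -0.1551] 0.979
wheel [0.5682 0.0063] 0.984
beaker top [ 0.4427 -0.2673] 0.939 [-0.0319  0.044 ]
vase top [ 0.4249 -0.3489] 0.913 [-0.0345 -0.0395]
vase side [ 0.4253 -0.3501] 0.916 [-0.034  -0.0406]
bank top [ 0.5167 -0.3964] 0.249 [ 0.1314 -0.6999]
bank side [ 0.501  -0.3941] 0.0 [ 0.1155 -0.7   ]
cup [ 0.4932 -0.3163] 0.8998112020138452 [0.0267 0.0049]
sau [ 0.5354 -0.2388] 0.8365354330708662 [0.0542 0.0888]
sau [ 0.5101 -0.4108] 0.8266950440863484 [ 0.0605 -0.085 ]
```

drive_tool([
  [[26,12.5,0],[0,0,6.7],1],
  [[26,12.5,0],[0,0,6.7],1],
  [[26,12.5,0],[0,0,6.7],1],
  [[26,12.5,0],[0,0,6.7],1],
  [[26,12.5,0],[0,0,6.7],1],
  [[26,12.5,0],[0,0,6.7],1],
  [[26,12.5,0],[0,0,6.7],1],
  [[25,12.5,0],[0,0,6.7],1],
])

```text
clock: 2.37
eef_pos: [0.4262, -0.3493, 0.2313]
tool_rot: [0.767, 0.641, 0.0, 0.0]
ft_force: [-0.1, 0.2, 0.8]
grip_width: 0.0852
grasp_force: 0.0
```

drive_tool([
  [[0,0,0],[0,0,0],1],
  [[0,0,0],[0,0,0],1],
  [[0,0,0],[0,0,0],1],
])

```text
clock: 2.62
eef_pos: [0.4245, -0.35, 0.2311]
tool_rot: [0.769, 0.639, -0.0, -0.0]
ft_force: [-0.7, 0.4, -0.2]
grip_width: 0.0852
grasp_force: 0.0
```

```bash
cat >> h.py <<'E'
def yaw(o):
    from scipy.spatial.transform import Rotation as Ro
    M=Ro.from_quat(o['tool_rot']).as_matrix();return np.degrees(np.arctan2(M[1,1],M[0,1])),M[:,2].round(4)
E
python3 - <<'E'
from h import *
o=get_obs();print(o['clock'],o['eef_pos'],yaw(o),o['joint_pos'].round(2) if hasattr(o['joint_pos'],'round') else o['joint_pos'])
t=shot('top','top1');bat=np.array([.495,.3154,-.1551])
for x in silhouettes('bank',t):
    b=x['bbox'];print(x['conf'],b)
    if b[0]<260 and x['region'].sum()<1500:
        f,i=fit('bank',[(t,x['region'])],np.array([.396,.331]),.018);print(f,i,inframe(bat,f))
E
```

```text
2.6167 [ 0.42452511 -0.34996892  0.2310732 ] (np.float64(-10.604044115838288), array([-9.e-04,  2.e-04, -1.e+00])) [-0.69  0.34  0.14  1.37 -0.    1.07]
0.85 [184.2, 224.3, 214.3, 248.5]
[0.40420588 0.33794301] 0.8953962110409452 [-0.09318665  0.00824663]
```

View pics/top1.png

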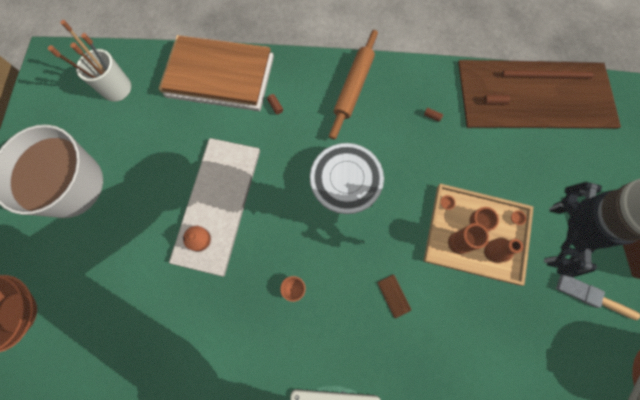

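drive_tool([
  [[0.5,0.5,-25],[0,0,0],1],
  [[0,0,-30],[0,0,0],1],
  [[0,0,-30],[0,0,0],1],
  [[0,0,-30],[0,0,0],1],
  [[0,0,-20],[0,0,0],1],
  [[0,0,-11],[0,0,0],1],
  [[0,0,0],[0,0,0],1],
  [[0,0,0],[0,0,0],1],
])

```text
clock: 3.38
eef_pos: [0.4242, -0.3499, 0.0851]
tool_rot: [0.77, 0.638, -0.0, -0.001]
ft_force: [0.5, -0.4, -0.5]
grip_width: 0.0856
grasp_force: 0.0
```

drive_tool([
  [[0,0,0],[0,0,0],0],
  [[0,0,0],[0,0,0],0],
  [[0,0,0],[0,0,0],0],
  [[0,0,0],[0,0,0],0],
  [[0,0,0],[0,0,0],0],
  [[0,0,0],[0,0,0],0],
  [[0,0,0],[0,0,0],0],
  [[0,0,0],[0,0,0],0],
])

```text
clock: 4.05
eef_pos: [0.4257, -0.3499, 0.0863]
tool_rot: [0.769, 0.639, 0.0, 0.001]
ft_force: [-0.6, -0.3, 6.4]
grip_width: 0.0286
grasp_force: 58.9
```

drive_tool([
  [[0,0,0],[0,0,0],0],
  [[0,0,0],[0,0,0],0],
  [[0,0,0],[0,0,0],0],
  [[0,0,0],[0,0,0],0],
])

```text
clock: 4.38
eef_pos: [0.4257, -0.35, 0.0863]
tool_rot: [0.769, 0.639, 0.0, 0.001]
ft_force: [-1.3, 0.7, 5.2]
grip_width: 0.0283
grasp_force: 58.9
```

drive_tool([
  [[0,0,5],[0,0,0],0],
  [[0,0,15],[0,0,0],0],
  [[0,0,20],[0,0,0],0],
  [[0,0,25],[0,0,0],0],
  [[0,0,25],[0,0,0],0],
  [[0,0,20],[0,0,0],0],
  [[0,0,15],[0,0,0],0],
  [[0,0,5],[0,0,0],0],
])

```text
clock: 5.05
eef_pos: [0.4262, -0.3501, 0.2177]
tool_rot: [0.769, 0.639, 0.0, 0.002]
ft_force: [-0.0, -0.5, -2.3]
grip_width: 0.0281
grasp_force: 59.4
```

drive_tool([
  [[3,10,0],[0,0,0],0],
  [[6,20,0],[0,0,0],0],
  [[8,30,0],[0,0,0],0],
  [[8,30,0],[0,0,0],0],
  [[8,30,0],[0,0,0],0],
  [[8,30,0],[0,0,0],0],
  [[8,30,0],[0,0,0],0],
  [[8,30,0],[0,0,0],0],
])

```text
clock: 5.72
eef_pos: [0.4812, -0.1369, 0.2132]
tool_rot: [0.769, 0.639, -0.001, -0.002]
ft_force: [1.1, -0.2, -2.5]
grip_width: 0.0285
grasp_force: 59.4
```

drive_tool([
  [[8,30,0],[0,0,0],0],
  [[8,30,0],[0,0,0],0],
  [[8,30,0],[0,0,0],0],
  [[8,30,0],[0,0,0],0],
  [[8,30,0],[0,0,0],0],
  [[8,30,0],[0,0,0],0],
  [[8,30,0],[0,0,0],0],
  [[8,30,0],[0,0,0],0],
])

```text
clock: 6.38
eef_pos: [0.5448, 0.1026, 0.2131]
tool_rot: [0.769, 0.639, -0.002, -0.001]
ft_force: [1.5, -0.2, -2.2]
grip_width: 0.0288
grasp_force: 59.4
```

drive_tool([
  [[8,30,0],[0,0,0],0],
  [[8,30,0],[0,0,0],0],
  [[8,30,0],[0,0,0],0],
  [[8,30,0],[0,0,0],0],
  [[8,30,0],[0,0,0],0],
  [[6,17,0],[0,0,0],0],
  [[0,10,0],[0,0,0],0],
  [[0,0,0],[0,0,0],0],
])

```text
clock: 7.05
eef_pos: [0.5906, 0.2799, 0.2125]
tool_rot: [0.768, 0.64, -0.002, -0.001]
ft_force: [-1.4, -0.4, -3.1]
grip_width: 0.0287
grasp_force: 59.5
```

drive_tool([
  [[0,0,0],[0,0,0],0],
  [[0,0,0],[0,0,0],0],
  [[0,0,0],[0,0,0],0],
  [[0,0,0],[0,0,0],0],
])

```text
clock: 7.38
eef_pos: [0.5923, 0.2761, 0.2157]
tool_rot: [0.77, 0.638, -0.0, 0.0]
ft_force: [0.8, -0.2, -2.8]
grip_width: 0.0287
grasp_force: 59.5
```

```bash
python3 - <<'E'
from h import *
o=get_obs();print(o['clock'],o['eef_pos'],yaw(o));bat=np.array([.495,.3154,-.1551]);print(inframe(bat,o['eef_pos']))
shot('top','top2')
E
```

```text
7.3833 [0.59232864 0.27606617 0.21567059] (np.float64(-10.674363284427793), array([ 1.e-04, -2.e-04, -1.e+00]))
[ 0.10223656 -0.02382644]
```

View pics/top2.png

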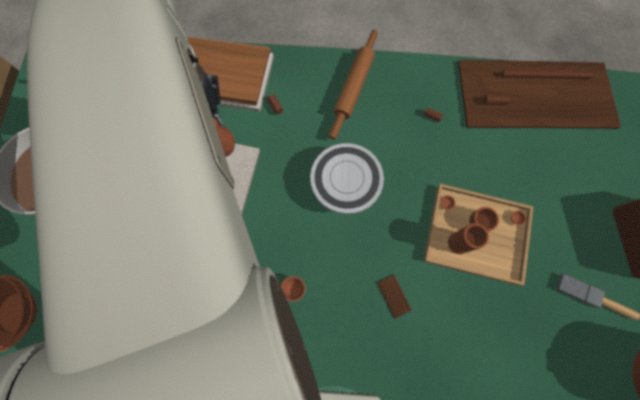

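drive_tool([
  [[6,11,0],[0,0,0],0],
  [[7,11,-10],[0,0,0],0],
  [[0,0,-25],[0,0,0],0],
  [[0,0,-25],[0,0,0],0],
  [[0,0,-25],[0,0,0],0],
  [[0,0,-20],[0,0,0],0],
  [[0,0,-5],[0,0,0],0],
  [[0,0,0],[0,0,0],0],
])

```text
clock: 8.1
eef_pos: [0.604, 0.2981, 0.1032]
tool_rot: [0.769, 0.639, -0.002, -0.001]
ft_force: [-0.5, 0.3, -2.3]
grip_width: 0.0287
grasp_force: 59.8
```

drive_tool([
  [[0,0,0],[0,0,0],0],
  [[0,0,-2],[0,0,0],0],
  [[0,0,-2],[0,0,0],0],
  [[0,0,-2],[0,0,0],0],
  [[0,0,0],[0,0,0],0],
  [[0,0,0],[0,0,0],0],
])

```text
clock: 8.6
eef_pos: [0.6054, 0.2995, 0.0996]
tool_rot: [0.769, 0.639, 0.0, 0.0]
ft_force: [-0.2, 0.3, -3.8]
grip_width: 0.0284
grasp_force: 59.8
```

drive_tool([
  [[0,0,-1],[0,0,0],0],
  [[0,0,-1],[0,0,0],0],
  [[0,0,0],[0,0,0],0],
  [[0,0,0],[0,0,0],0],
])

```text
clock: 8.93
eef_pos: [0.6056, 0.2998, 0.0984]
tool_rot: [0.769, 0.639, 0.001, 0.0]
ft_force: [-2.5, 0.5, 4.1]
grip_width: 0.029
grasp_force: 60.3
```

drive_tool([
  [[0,0,0],[0,0,0],1],
  [[0,0,0],[0,0,0],1],
  [[0,0,0],[0,0,0],1],
  [[0,0,0],[0,0,0],1],
  [[0,0,0],[0,0,0],1],
  [[0,0,0],[0,0,0],1],
  [[0,0,0],[0,0,0],1],
  [[0,0,5],[0,0,0],1],
])

```text
clock: 9.6
eef_pos: [0.6046, 0.2991, 0.1012]
tool_rot: [0.769, 0.639, -0.001, -0.0]
ft_force: [0.7, 0.0, -0.4]
grip_width: 0.0853
grasp_force: 0.0
```

drive_tool([
  [[0,0,15],[0,0,0],1],
  [[0,0,35],[0,0,0],1],
  [[0,0,35],[0,0,0],1],
  [[0,0,30],[0,0,0],1],
  [[0,-15,0],[0,0,0],1],
  [[-9,-30,0],[0,0,0],1],
  [[-9,-30,0],[0,0,0],1],
  [[-9,-30,0],[0,0,0],1],
])

```text
clock: 10.27
eef_pos: [0.578, 0.1938, 0.2178]
tool_rot: [0.769, 0.639, 0.0, 0.0]
ft_force: [0.7, -0.5, -0.3]
grip_width: 0.0854
grasp_force: 0.0
```

drive_tool([
  [[-9,-30,0],[0,0,0],1],
  [[-9,-30,0],[0,0,0],1],
  [[-9,-30,0],[0,0,0],1],
  [[-9,-30,0],[0,0,0],1],
  [[-9,-30,0],[0,0,0],1],
  [[-9,-30,0],[0,0,0],1],
  [[-9,-30,0],[0,0,0],1],
  [[-9,-30,0],[0,0,0],1],
])

```text
clock: 10.93
eef_pos: [0.5058, -0.0469, 0.218]
tool_rot: [0.769, 0.639, 0.0, 0.0]
ft_force: [1.1, 0.8, 0.1]
grip_width: 0.0853
grasp_force: 0.0
```

drive_tool([
  [[-9,-30,0],[0,0,0],1],
  [[-9,-30,0],[0,0,0],1],
  [[-9,-30,0],[0,0,0],1],
  [[-9,-30,0],[0,0,0],1],
  [[-9,-30,0],[0,0,0],1],
  [[-9,-30,0],[0,0,0],1],
  [[-5,-10,0],[0,0,0],1],
  [[0,0,0],[0,0,0],1],
])

```text
clock: 11.6
eef_pos: [0.4464, -0.2378, 0.2177]
tool_rot: [0.771, 0.637, -0.0, 0.0]
ft_force: [-0.4, 0.2, -0.2]
grip_width: 0.0854
grasp_force: 0.0
```

drive_tool([
  [[0,0,0],[0,0,0],1],
  [[0,0,0],[0,0,0],1],
  [[0,0,0],[0,0,0],1],
])

```text
clock: 11.85
eef_pos: [0.4478, -0.2344, 0.2175]
tool_rot: [0.769, 0.64, 0.0, -0.0]
ft_force: [0.4, 0.3, -0.5]
grip_width: 0.0853
grasp_force: 0.0
```

```bash
python3 - <<'E'
from h import *
o=get_obs();print(o['clock'],o['eef_pos'],yaw(o));tr=np.array([.466,-.3163,-.182]);bat=np.array([.495,.3154,-.1551])
t=shot('top');s=shot('side','side3')
for q,z,p,f in(('vase',.018,[.605,.299],bat),('bank',.018,[.404,.338],bat),('beaker',.006,[.4427,-.2673],tr),('cup',.006,[.493,-.316],tr)):
    for nm,c in(('top',t),('side',s)):
        for x in silhouettes(q,c)[:2]:
            if 100<x['region'].sum()<2000:
                r,i=fit(q,[(c,x['region'])],np.array(p),z,[('beaker',[.4427,-.2673],.006)] if q=='cup' else []);print(q,nm,x['conf'],r.round(4),round(i,3),inframe(f,r).round(4))
E
```

```text
11.85 [ 0.44778649 -0.23440993  0.21745438] (np.float64(-10.466810225412736), array([ 2.e-04,  3.e-04, -1.e+00]))
vase top 0.95 [0.6051 0.3005] 0.904 [0.111  0.0023]
vase side 0.82 [0.6111 0.3049] 0.838 [0.1164 0.0076]
vase side 0.23 [0.605 0.299] 0.0 [0.1112 0.0008]
bank top 0.74 [0.4059 0.3382] 0.896 [-0.0915  0.0088]
bank side 0.57 [0.4058 0.3387] 0.877 [-0.0917  0.0092]
beaker top 0.8 [ 0.4427 -0.2673] 0.798 [-0.0318  0.044 ]
beaker top 0.23 [ 0.4427 -0.2673] 0.0 [-0.0318  0.044 ]
beaker side 0.83 [ 0.4422 -0.2685] 0.952 [-0.032   0.0427]
cup top 0.82 [ 0.4938 -0.3146] 0.673 [0.027  0.0067]
cup side 0.97 [ 0.4956 -0.3191] 0.965 [0.0296 0.0026]
```

View pics/side3.png

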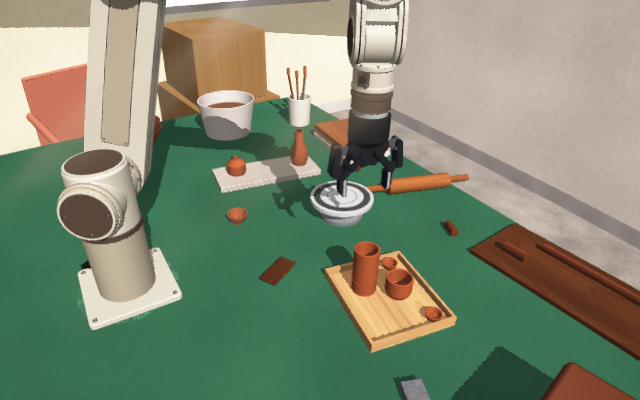

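drive_tool([
  [[-2,-17,0],[0,0,0],1],
  [[-3,-16.5,0],[0,0,0],1],
  [[0,0,-20],[0,0,0],1],
  [[0,0,-35],[0,0,0],1],
  [[0,0,-35],[0,0,0],1],
  [[0,0,-35],[0,0,0],1],
  [[0,0,-20],[0,0,0],1],
  [[0,0,0],[0,0,0],1],
])

```text
clock: 13.02
eef_pos: [0.4386, -0.2669, 0.0675]
tool_rot: [0.769, 0.639, -0.002, -0.005]
ft_force: [-0.7, 0.3, -0.0]
grip_width: 0.085
grasp_force: 0.0
```

drive_tool([
  [[0,0,0],[0,0,0],1],
  [[0,0,0],[0,0,0],0],
  [[0,0,0],[0,0,0],0],
  [[0,0,0],[0,0,0],0],
  [[0,0,0],[0,0,0],0],
  [[0,0,0],[0,0,0],0],
  [[0,0,0],[0,0,0],0],
  [[0,0,0],[0,0,0],0],
])

```text
clock: 13.68
eef_pos: [0.4434, -0.2699, 0.0748]
tool_rot: [0.769, 0.639, 0.0, 0.002]
ft_force: [-1.7, 0.2, 5.0]
grip_width: 0.0536
grasp_force: 62.2
```

drive_tool([
  [[0,0,0],[0,0,0],0],
  [[0,0,0],[0,0,0],0],
  [[0,0,0],[0,0,0],0],
])

```text
clock: 13.93
eef_pos: [0.4434, -0.2699, 0.0748]
tool_rot: [0.769, 0.639, 0.0, 0.002]
ft_force: [-2.3, -0.2, 6.1]
grip_width: 0.0536
grasp_force: 62.2
```

drive_tool([
  [[0,0,5],[0,0,0],0],
  [[0,0,15],[0,0,0],0],
  [[0,0,25],[0,0,0],0],
  [[0,0,25],[0,0,0],0],
  [[0,0,25],[0,0,0],0],
  [[0,0,20],[0,0,0],0],
  [[0,0,15],[0,0,0],0],
  [[0,10,0],[0,0,0],0],
])

```text
clock: 14.6
eef_pos: [0.4445, -0.2612, 0.2067]
tool_rot: [0.77, 0.638, 0.001, 0.004]
ft_force: [0.7, -0.3, -2.7]
grip_width: 0.0536
grasp_force: 63.8
```

drive_tool([
  [[0,20,0],[0,0,0],0],
  [[4,30,0],[0,0,0],0],
  [[4,30,0],[0,0,0],0],
  [[4,30,0],[0,0,0],0],
  [[4,30,0],[0,0,0],0],
  [[4,30,0],[0,0,0],0],
  [[4,30,0],[0,0,0],0],
  [[4,30,0],[0,0,0],0],
])

```text
clock: 15.27
eef_pos: [0.4692, -0.0269, 0.2014]
tool_rot: [0.769, 0.639, -0.001, -0.001]
ft_force: [-0.1, -0.1, -3.5]
grip_width: 0.0535
grasp_force: 63.8
```

drive_tool([
  [[4,30,0],[0,0,0],0],
  [[4,30,0],[0,0,0],0],
  [[4,30,0],[0,0,0],0],
  [[4,30,0],[0,0,0],0],
  [[4,30,0],[0,0,0],0],
  [[4,30,0],[0,0,0],0],
  [[4,30,0],[0,0,0],0],
  [[4,30,0],[0,0,0],0],
])

```text
clock: 15.93
eef_pos: [0.5009, 0.2127, 0.2012]
tool_rot: [0.769, 0.639, -0.001, -0.0]
ft_force: [1.4, -0.1, -2.0]
grip_width: 0.0535
grasp_force: 63.8
```

drive_tool([
  [[4,30,0],[0,0,0],0],
  [[4,30,0],[0,0,0],0],
  [[4,25,0],[0,0,0],0],
  [[2,15,0],[0,0,0],0],
  [[0,0,0],[0,0,0],0],
  [[0,0,0],[0,0,0],0],
  [[0,0,0],[0,0,0],0],
])

```text
clock: 16.52
eef_pos: [0.5153, 0.3104, 0.2013]
tool_rot: [0.769, 0.639, -0.001, -0.0]
ft_force: [-0.8, -0.7, -3.2]
grip_width: 0.0534
grasp_force: 63.8
```

drive_tool([
  [[0,0,-10],[0,0,0],0],
  [[0,0,-25],[0,0,0],0],
  [[0,0,-25],[0,0,0],0],
  [[0,0,-25],[0,0,0],0],
  [[0,0,-15],[0,0,0],0],
  [[0,0,-8],[0,0,0],0],
  [[0,0,0],[0,0,0],0],
  [[0,0,0],[0,0,0],0],
])

```text
clock: 17.18
eef_pos: [0.5164, 0.3103, 0.0944]
tool_rot: [0.77, 0.639, -0.0, -0.0]
ft_force: [0.5, -0.1, -2.3]
grip_width: 0.0535
grasp_force: 63.9
```

drive_tool([
  [[0,0,-2],[0,0,0],0],
  [[0,0,-2],[0,0,0],0],
  [[0,0,0],[0,0,0],0],
  [[0,0,0],[0,0,0],0],
])

```text
clock: 17.52
eef_pos: [0.5167, 0.3112, 0.091]
tool_rot: [0.769, 0.639, 0.001, 0.0]
ft_force: [0.3, -0.3, -3.1]
grip_width: 0.0537
grasp_force: 63.9
```

drive_tool([
  [[0,0,-2],[0,0,0],0],
  [[0,0,-1.5],[0,0,0],0],
  [[0,0,0],[0,0,0],0],
  [[0,0,0],[0,0,0],0],
])

```text
clock: 17.85
eef_pos: [0.5165, 0.3111, 0.087]
tool_rot: [0.769, 0.639, 0.0, 0.0]
ft_force: [0.3, -0.2, -1.4]
grip_width: 0.0541
grasp_force: 63.9
```

drive_tool([
  [[0,0,-0.7],[0,0,0],0],
  [[0,0,0],[0,0,0],1],
  [[0,0,0],[0,0,0],1],
  [[0,0,0],[0,0,0],1],
  [[0,0,0],[0,0,0],1],
  [[0,0,0],[0,0,0],1],
  [[0,0,0],[0,0,0],1],
  [[0,0,5],[0,0,0],1],
])

```text
clock: 18.52
eef_pos: [0.5157, 0.3105, 0.0902]
tool_rot: [0.769, 0.639, -0.001, -0.0]
ft_force: [-0.7, -0.2, 0.9]
grip_width: 0.0853
grasp_force: 0.0
```

drive_tool([
  [[0,0,15],[0,0,0],1],
  [[0,0,35],[0,0,0],1],
  [[0,0,35],[0,0,0],1],
  [[0,0,35],[0,0,0],1],
  [[0,-15,0],[0,0,0],1],
  [[-1,-30,0],[0,0,5],1],
  [[-1,-30,0],[0,0,5],1],
  [[-1,-30,0],[0,0,5],1],
])

```text
clock: 19.18
eef_pos: [0.5132, 0.2051, 0.2116]
tool_rot: [0.677, 0.736, 0.0, 0.0]
ft_force: [1.0, -1.0, -0.9]
grip_width: 0.0855
grasp_force: 0.0
```

drive_tool([
  [[-1,-30,0],[0,0,5],1],
  [[-1,-30,0],[0,0,5],1],
  [[-1,-30,0],[0,0,5],1],
  [[-1,-30,0],[0,0,5],1],
  [[-1,-30,0],[0,0,5],1],
  [[-1,-30,0],[0,0,5],1],
  [[-1,-30,0],[0,0,5],1],
  [[-1,-30,0],[0,0,5],1],
])

```text
clock: 19.85
eef_pos: [0.5051, -0.0356, 0.2115]
tool_rot: [0.385, 0.923, 0.0, 0.0]
ft_force: [0.7, -0.8, 0.2]
grip_width: 0.0854
grasp_force: 0.0
```

drive_tool([
  [[-1,-30,0],[0,0,5],1],
  [[-1,-30,0],[0,0,5],1],
  [[-1,-30,0],[0,0,5],1],
  [[-1,-30,0],[0,0,5],1],
  [[-1,-30,0],[0,0,5],1],
  [[-1,-20,0],[0,0,5],1],
  [[0,0,0],[0,0,5],1],
  [[0,0,0],[0,0,0],1],
])

```text
clock: 20.52
eef_pos: [0.499, -0.2056, 0.2112]
tool_rot: [0.093, 0.996, 0.0, 0.0]
ft_force: [-0.1, -0.3, 0.7]
grip_width: 0.0855
grasp_force: 0.0
```

drive_tool([
  [[0,0,0],[0,0,0],1],
  [[0,0,0],[0,0,0],1],
  [[0,0,0],[0,0,0],1],
])

```text
clock: 20.77
eef_pos: [0.4994, -0.2033, 0.2112]
tool_rot: [0.092, 0.996, 0.0, 0.0]
ft_force: [0.1, -0.1, -0.4]
grip_width: 0.0853
grasp_force: 0.0
```

```bash
python3 - <<'E'
from h import *
o=get_obs();print(o['clock'],o['eef_pos'],yaw(o),np.round(o['joint_pos'],2));tr=np.array([.466,-.3163,-.182]);bat=np.array([.495,.3154,-.1551])
t=shot('top','top4');s=shot('side')
for q,z,p,f in(('vase',.018,[.605,.299],bat),('beaker',.018,[.517,.311],bat),('cup',.006,[.493,-.316],tr),('wheel',0,[.568,.006],tr)):
    for nm,c in(('top',t),('side',s)):
        for x in silhouettes(q,c)[:1]:
                r,i=fit(q,[(c,x['region'])],np.array(p),z);print(q,nm,x['conf'],r.round(4),round(i,3),inframe(f,r).round(4))
E
```

```text
20.7667 [ 0.4993944  -0.20334701  0.21124106] (np.float64(79.42577017525588), array([ 1.e-04,  0.e+00, -1.e+00])) [-0.39  0.33  0.07  1.31  0.   -0.2 ]
vase top 0.95 [0.6052 0.3018] 0.953 [0.111  0.0036]
vase side 0.56 [0.6076 0.3002] 0.895 [0.1136 0.0024]
beaker top 0.81 [0.514  0.3128] 0.911 [0.0192 0.0003]
beaker side 0.81 [0.5154 0.3107] 0.922 [ 0.0209 -0.0015]
cup top 0.74 [ 0.495  -0.3169] 0.871 [0.0286 0.0047]
cup side 0.79 [ 0.4949 -0.3197] 0.956 [0.029  0.0019]
wheel top 0.67 [0.5684 0.0069] 0.982 [0.0423 0.3364]
wheel side 0.95 [0.5681 0.0006] 0.821 [0.043  0.3301]
```

View pics/top4.png

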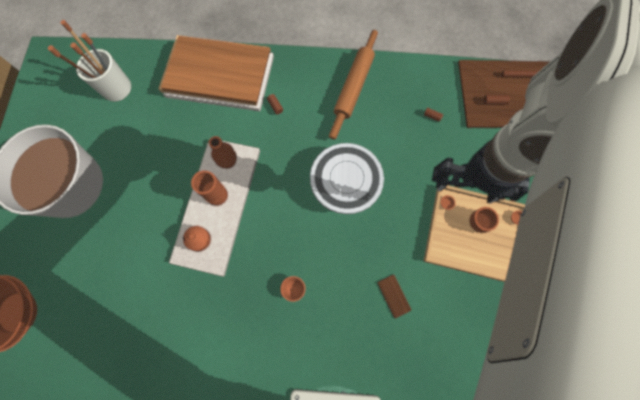

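drive_tool([
  [[-1,-15,0],[0,0,0],1],
  [[-1,-30,0],[0,0,0],1],
  [[-1,-30,0],[0,0,0],1],
  [[-1.5,-30,0],[0,0,0],1],
  [[0,-10,0],[0,0,0],1],
  [[0,0,-30],[0,0,0],1],
  [[0,0,-30],[0,0,0],1],
  [[0,0,0],[0,0,0],1],
])

```text
clock: 21.93
eef_pos: [0.4912, -0.3169, 0.1449]
tool_rot: [0.092, 0.996, 0.003, -0.005]
ft_force: [-1.6, 1.1, -1.5]
grip_width: 0.0854
grasp_force: 0.0
```

drive_tool([
  [[0,0,0],[0,0,0],1],
  [[0,0,0],[0,0,0],1],
])

```text
clock: 22.1
eef_pos: [0.4955, -0.319, 0.1524]
tool_rot: [0.092, 0.996, -0.0, 0.001]
ft_force: [0.1, 0.3, 0.0]
grip_width: 0.0851
grasp_force: 0.0
```

drive_tool([
  [[0,0,-15],[0,0,0],1],
  [[0,0,-25],[0,0,0],1],
  [[0,0,-25],[0,0,0],1],
  [[0,0,-25],[0,0,0],1],
  [[0,0,-20],[0,0,0],1],
  [[0,0,-13],[0,0,0],1],
  [[0,0,-6],[0,0,0],1],
  [[0,0,-2],[0,0,0],1],
])

```text
clock: 22.77
eef_pos: [0.4957, -0.3192, 0.0208]
tool_rot: [0.092, 0.996, -0.0, 0.001]
ft_force: [0.8, 0.5, 0.3]
grip_width: 0.0855
grasp_force: 0.0
```

drive_tool([
  [[0,0,0],[0,0,0],1],
  [[0,0,0],[0,0,0],0],
  [[0,0,0],[0,0,0],0],
  [[0,0,0],[0,0,0],0],
  [[0,0,0],[0,0,0],0],
  [[0,0,0],[0,0,0],0],
  [[0,0,0],[0,0,0],0],
  [[0,0,0],[0,0,0],0],
])

```text
clock: 23.43
eef_pos: [0.4962, -0.32, 0.0221]
tool_rot: [0.092, 0.996, -0.001, 0.002]
ft_force: [-0.4, 0.6, 6.0]
grip_width: 0.056
grasp_force: 64.3
```

drive_tool([
  [[0,0,0],[0,0,0],0],
  [[0,0,0],[0,0,0],0],
  [[0,0,0],[0,0,0],0],
])

```text
clock: 23.68
eef_pos: [0.4962, -0.32, 0.0221]
tool_rot: [0.092, 0.996, -0.001, 0.002]
ft_force: [-0.5, -0.2, 5.1]
grip_width: 0.0561
grasp_force: 64.3
```

```bash
python3 - <<'E'
from h import *
o=get_obs();print(o['clock'],o['eef_pos'],yaw(o),o['grip_width'])
s=shot('side','side5')
for x in silhouettes('cup',s)[:1]:
    r,i=fit('cup',[(s,x['region'])],np.array([.495,-.3185]),.006);print(x['conf'],r.round(4),round(i,3))
cv2.imwrite('pics/side5c.png',cv2.resize(s['image'][180:380,280:520,::-1],None,fx=3,fy=3))
E
```

```text
23.6833 [ 0.49620084 -0.31996063  0.02214156] (np.float64(79.42434302170348), array([ 0.0034, -0.0021, -1.    ])) 0.056078940720085776
0.89 [ 0.4942 -0.3182] 0.681
```

View pics/side5c.png

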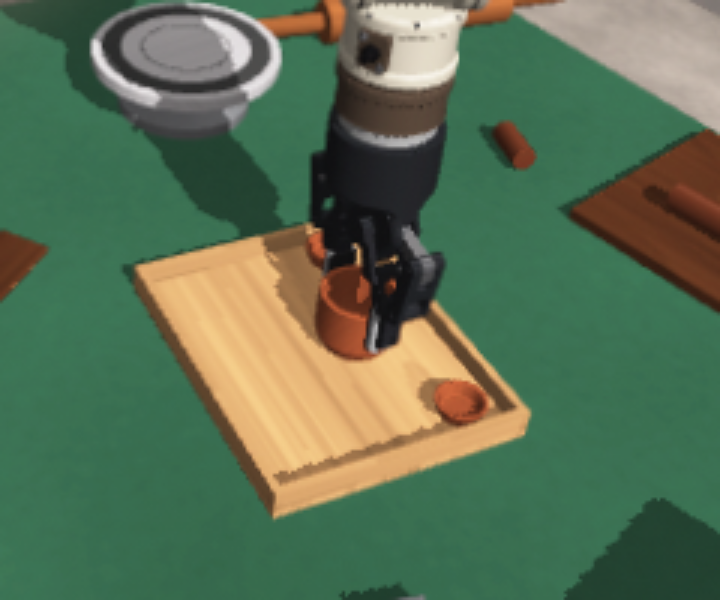

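drive_tool([
  [[0,0,5],[0,0,0],0],
  [[0,0,15],[0,0,0],0],
  [[0,0,20],[0,0,0],0],
  [[0,0,25],[0,0,0],0],
  [[0,0,20],[0,0,0],0],
  [[0,0,10],[0,0,0],0],
  [[0,0,5],[0,0,0],0],
  [[2,10,0],[0,0,0],0],
])

```text
clock: 24.45
eef_pos: [0.4971, -0.3105, 0.121]
tool_rot: [0.093, 0.996, -0.001, 0.001]
ft_force: [1.0, -0.0, -1.8]
grip_width: 0.0558
grasp_force: 63.9
```

drive_tool([
  [[5,20,0],[0,0,0],0],
  [[6,25,0],[0,0,0],0],
  [[6,25,0],[0,0,0],0],
  [[6,25,0],[0,0,0],0],
  [[6,25,0],[0,0,0],0],
  [[6,25,0],[0,0,0],0],
  [[6,25,0],[0,0,0],0],
  [[6,25,0],[0,0,0],0],
])

```text
clock: 25.12
eef_pos: [0.5425, -0.1117, 0.1181]
tool_rot: [0.092, 0.996, 0.0, -0.002]
ft_force: [1.0, -1.0, -2.1]
grip_width: 0.0559
grasp_force: 63.9
```

drive_tool([
  [[6,25,0],[0,0,0],0],
  [[6,25,0],[0,0,0],0],
  [[5,25,0],[0,0,0],0],
  [[4,25,0],[0,0,0],0],
  [[2,13,0],[0,0,0],0],
  [[1,5,0],[0,0,0],0],
  [[0,0,0],[0,0,0],0],
  [[0,0,0],[0,0,0],0],
])

```text
clock: 25.78
eef_pos: [0.5672, 0.0035, 0.1194]
tool_rot: [0.092, 0.996, -0.0, -0.001]
ft_force: [-0.9, -0.1, -0.7]
grip_width: 0.056
grasp_force: 63.9
```

drive_tool([
  [[0,0,0],[0,0,0],0],
  [[0,0,0],[0,0,0],0],
  [[0,0,0],[0,0,0],0],
])

```text
clock: 26.03
eef_pos: [0.5677, 0.0028, 0.1201]
tool_rot: [0.093, 0.996, -0.0, -0.0]
ft_force: [0.1, 0.6, -1.6]
grip_width: 0.0559
grasp_force: 63.9
```

drive_tool([
  [[1,3,-8],[0,0,0],0],
  [[0,0,-15],[0,0,0],0],
  [[0,0,-12],[0,0,0],0],
  [[0,0,-5],[0,0,0],0],
  [[0,0,-2],[0,0,0],0],
  [[0,0,0],[0,0,0],0],
  [[0,0,0],[0,0,0],0],
])

```text
clock: 26.62
eef_pos: [0.5692, 0.0069, 0.0785]
tool_rot: [0.092, 0.996, 0.0, 0.0]
ft_force: [-0.7, 0.5, -1.6]
grip_width: 0.0558
grasp_force: 63.9
```

drive_tool([
  [[0,0,-1.5],[0,0,0],0],
  [[0,0,-1.5],[0,0,0],0],
  [[0,0,0],[0,0,0],0],
  [[0,0,0],[0,0,0],0],
])

```text
clock: 26.95
eef_pos: [0.5689, 0.007, 0.0753]
tool_rot: [0.092, 0.996, 0.0, 0.0]
ft_force: [0.1, -0.2, -0.0]
grip_width: 0.0562
grasp_force: 63.9
```

drive_tool([
  [[0,0,-1],[0,0,0],0],
  [[0,0,0],[0,0,0],1],
  [[0,0,0],[0,0,0],1],
  [[0,0,0],[0,0,0],1],
  [[0,0,0],[0,0,0],1],
  [[0,0,0],[0,0,0],1],
  [[0,0,0],[0,0,0],1],
  [[0,0,5],[0,0,0],1],
])

```text
clock: 27.62
eef_pos: [0.568, 0.007, 0.0783]
tool_rot: [0.092, 0.996, -0.0, -0.001]
ft_force: [0.6, -0.5, 0.7]
grip_width: 0.0855
grasp_force: 0.0
```

drive_tool([
  [[0,0,15],[0,0,0],1],
  [[0,0,30],[0,0,0],1],
  [[0,0,35],[0,0,0],1],
  [[0,0,20],[0,0,0],1],
  [[-8,15,0],[0,0,0],1],
  [[-12,25,0],[0,0,0],1],
  [[-12,25,0],[0,0,0],1],
  [[-12,25,0],[0,0,0],1],
])

```text
clock: 28.28
eef_pos: [0.5245, 0.0976, 0.1798]
tool_rot: [0.093, 0.996, 0.0, 0.0]
ft_force: [-0.4, 0.1, 0.1]
grip_width: 0.0854
grasp_force: 0.0
```

drive_tool([
  [[-12,25,0],[0,0,0],1],
  [[-12,25,0],[0,0,0],1],
  [[-12,25,0],[0,0,0],1],
  [[-12,25,0],[0,0,0],1],
  [[-8,15,0],[0,0,0],1],
  [[0,5,0],[0,0,0],1],
  [[0,0,0],[0,0,0],1],
  [[0,0,0],[0,0,0],1],
])

```text
clock: 28.95
eef_pos: [0.4692, 0.2168, 0.1794]
tool_rot: [0.092, 0.996, -0.0, 0.0]
ft_force: [0.3, 0.4, 0.1]
grip_width: 0.0859
grasp_force: 0.0
```

```bash
python3 - <<'E'
from h import *
o=get_obs();print(o['clock'],o['eef_pos'],yaw(o),np.round(o['joint_pos'],2))
t=shot('top','top6');s=shot('side')
for q,z,p in(('cup',.058,[.568,.006]),('bank',.018,[.4058,.3384]),('wheel',0,[.568,.006])):
    for nm,c in(('top',t),('side',s)):
        for x in silhouettes(q,c)[:2]:
                r,i=fit(q,[(c,x['region'])],np.array(p),z);print(q,nm,x['conf'],r.round(4),round(i,3))
E
```

```text
28.95 [0.46920062 0.21676147 0.17936838] (np.float64(79.44431682866119), array([ 7.e-04, -3.e-04, -1.e+00])) [ 0.43  0.3  -0.05  1.22 -0.    0.62]
cup top 0.89 [0.5678 0.0061] 0.955
cup top 0.31 [0.568 0.006] 0.0
cup side 0.8 [0.5708 0.0092] 0.947
bank top 0.67 [0.4058 0.3384] 0.0
wheel top 0.92 [0.5684 0.0058] 0.983
```

View pics/top6.png

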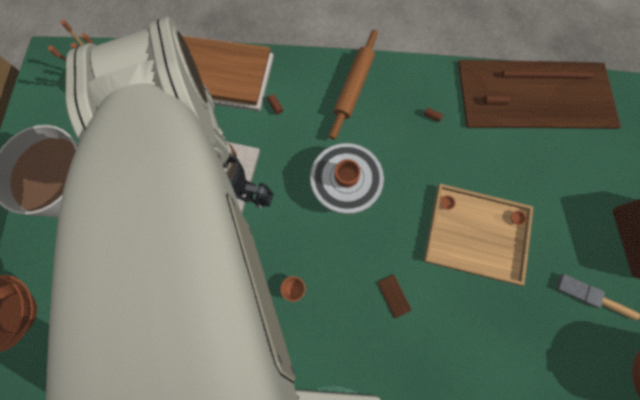

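drive_tool([
  [[-8,15,0],[0,0,1],1],
  [[-14,27,0],[0,0,0.7],1],
  [[-14,27,0],[0,0,0],1],
  [[-14,27,0],[0,0,0],1],
  [[-9,16,0],[0,0,0],1],
  [[-4,8,0],[0,0,0],1],
  [[0,1.5,0],[0,0,0],1],
  [[0,0,0],[0,0,0],1],
])

```text
clock: 30.02
eef_pos: [0.406, 0.3383, 0.179]
tool_rot: [0.077, 0.997, -0.0, 0.0]
ft_force: [0.1, -0.3, -0.8]
grip_width: 0.0853
grasp_force: 0.0
```

drive_tool([
  [[0,0,-10],[0,0,0],1],
  [[0,0,-20],[0,0,0],1],
  [[0,0,-20],[0,0,0],1],
  [[0,0,-15],[0,0,0],1],
  [[0,0,-5],[0,0,0],1],
  [[0,0,0],[0,0,0],1],
  [[0,0,0],[0,0,0],1],
])

```text
clock: 30.6
eef_pos: [0.4063, 0.3377, 0.1091]
tool_rot: [0.078, 0.997, -0.0, -0.0]
ft_force: [0.8, -1.0, 0.1]
grip_width: 0.0854
grasp_force: 0.0
```

drive_tool([
  [[0,0,-10],[0,0,0],1],
  [[0,0,-20],[0,0,0],1],
  [[0,0,-20],[0,0,0],1],
  [[0,0,-18],[0,0,0],1],
  [[0,0,-10],[0,0,0],1],
  [[0,0,-5],[0,0,0],1],
  [[0,0,-2],[0,0,0],1],
  [[0,0,0],[0,0,0],1],
])

```text
clock: 31.27
eef_pos: [0.4062, 0.3387, 0.0244]
tool_rot: [0.077, 0.997, 0.0, 0.0]
ft_force: [0.6, 0.5, -0.1]
grip_width: 0.0855
grasp_force: 0.0
```

drive_tool([
  [[0,0,0],[0,0,0],0],
  [[0,0,0],[0,0,0],0],
  [[0,0,0],[0,0,0],0],
  [[0,0,0],[0,0,0],0],
  [[0,0,0],[0,0,0],0],
  [[0,0,0],[0,0,0],0],
  [[0,0,0],[0,0,0],0],
  [[0,0,0],[0,0,0],0],
])

```text
clock: 31.93
eef_pos: [0.4067, 0.3391, 0.0257]
tool_rot: [0.077, 0.997, 0.001, 0.001]
ft_force: [-0.6, -1.3, 5.8]
grip_width: 0.0561
grasp_force: 64.1
```

drive_tool([
  [[0,0,0],[0,0,0],0],
  [[0,0,0],[0,0,0],0],
  [[0,0,0],[0,0,0],0],
])

```text
clock: 32.18
eef_pos: [0.4068, 0.3391, 0.0257]
tool_rot: [0.077, 0.997, 0.001, 0.001]
ft_force: [-0.1, -0.9, 5.4]
grip_width: 0.0562
grasp_force: 64.1
```

```bash
python3 - <<'E'
from h import *
t=shot('top');s=shot('side','side7')
for q,z,p,c in(('tray',0,[.466,-.3163,-.182],t),('tray',0,[.466,-.3163,-.182],s),('bank',.018,[.4058,.3384],s)):
        for x in silhouettes(q,c)[:1]:
                r,i=fit(q,[(c,x['region'])],np.array(p),z);print(q,x['conf'],r.round(4),round(i,3))
cv2.imwrite('pics/side7c.png',cv2.resize(s['image'][80:260,180:420,::-1],None,fx=3,fy=3))
E
```

```text
tray 0.65 [ 0.466  -0.3163 -0.182 ] 0.976
tray 0.85 [ 0.4676 -0.3168 -0.1778] 0.975
bank 0.46 [0.4023 0.3388] 0.593
```

View pics/side7c.png

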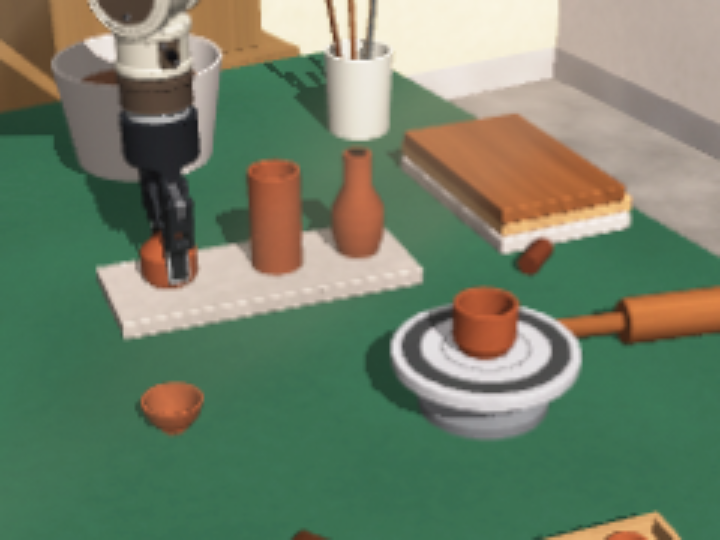

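drive_tool([
  [[0,0,5],[0,0,0],0],
  [[0,0,15],[0,0,0],0],
  [[0,0,25],[0,0,0],0],
  [[0,0,30],[0,0,0],0],
  [[0,0,30],[0,0,0],0],
  [[0,0,20],[0,0,0],0],
  [[0,0,15],[0,0,0],0],
  [[0,-10,0],[0,0,0],0],
])

```text
clock: 33.1
eef_pos: [0.4078, 0.331, 0.168]
tool_rot: [0.076, 0.997, 0.003, 0.003]
ft_force: [0.9, 0.9, -2.2]
grip_width: 0.056
grasp_force: 64.4
```

drive_tool([
  [[0,-20,0],[0,0,0],0],
  [[4,-30,0],[0,0,-1.6],0],
  [[4,-30,0],[0,0,0],0],
  [[4,-30,0],[0,0,0],0],
  [[4,-30,0],[0,0,0],0],
  [[4,-30,0],[0,0,0],0],
  [[4,-30,0],[0,0,0],0],
  [[4,-30,0],[0,0,0],0],
])

```text
clock: 33.77
eef_pos: [0.4323, 0.0962, 0.1627]
tool_rot: [0.091, 0.996, -0.001, -0.001]
ft_force: [0.2, 0.5, -3.3]
grip_width: 0.0563
grasp_force: 64.3
```

drive_tool([
  [[4,-30,0],[0,0,0],0],
  [[4,-30,0],[0,0,0],0],
  [[4,-30,0],[0,0,0],0],
  [[4,-30,0],[0,0,0],0],
  [[4,-30,0],[0,0,0],0],
  [[4,-30,0],[0,0,0],0],
  [[4,-30,0],[0,0,0],0],
  [[4,-30,0],[0,0,0],0],
])

```text
clock: 34.43
eef_pos: [0.4641, -0.1432, 0.1627]
tool_rot: [0.091, 0.996, 0.0, -0.001]
ft_force: [1.1, 0.8, -3.1]
grip_width: 0.0558
grasp_force: 64.3
```

drive_tool([
  [[5,-30,0],[0,0,0],0],
  [[5,-30,0],[0,0,0],0],
  [[5,-30,0],[0,0,0],0],
  [[5,-30,0],[0,0,0],0],
  [[5,-15,0],[0,0,0],0],
  [[3,-8,0],[0,0,0],0],
  [[0,0,0],[0,0,0],0],
  [[0,0,0],[0,0,0],0],
])

```text
clock: 35.1
eef_pos: [0.4927, -0.2839, 0.1629]
tool_rot: [0.091, 0.996, 0.001, -0.001]
ft_force: [0.1, 0.4, -2.2]
grip_width: 0.0566
grasp_force: 64.4
```

drive_tool([
  [[0,0,0],[0,0,0],0],
  [[0,0,0],[0,0,0],0],
  [[0,0,0],[0,0,0],0],
])

```text
clock: 35.35
eef_pos: [0.4937, -0.2834, 0.1642]
tool_rot: [0.09, 0.996, 0.0, -0.0]
ft_force: [0.3, -0.8, -2.2]
grip_width: 0.0562
grasp_force: 64.5
```

drive_tool([
  [[1,-14,0],[0,0,0],0],
  [[1,-16,0],[0,0,0],0],
  [[1,-8,-5],[0,0,0],0],
  [[0,0,-15],[0,0,0],0],
  [[0,0,-25],[0,0,0],0],
  [[0,0,-25],[0,0,0],0],
  [[0,0,-25],[0,0,0],0],
  [[0,0,-15],[0,0,0],0],
])

```text
clock: 36.02
eef_pos: [0.4953, -0.3217, 0.0509]
tool_rot: [0.091, 0.996, 0.001, -0.002]
ft_force: [-0.5, 0.8, -3.0]
grip_width: 0.0561
grasp_force: 64.4
```

drive_tool([
  [[0,0,-12],[0,0,0],0],
  [[0,0,-10],[0,0,0],0],
  [[0,0,-7],[0,0,0],0],
  [[0,0,-4],[0,0,0],0],
  [[0,0,-2],[0,0,0],0],
  [[0,0,0],[0,0,0],0],
  [[0,0,0],[0,0,0],0],
])

```text
clock: 36.6
eef_pos: [0.4974, -0.3229, 0.0198]
tool_rot: [0.091, 0.996, -0.0, 0.001]
ft_force: [1.0, 0.9, -2.5]
grip_width: 0.0564
grasp_force: 64.5
```

drive_tool([
  [[0,0.5,-2],[0,0,0],0],
  [[0,0,-2],[0,0,0],0],
  [[0,0,-1.5],[0,0,0],0],
  [[0,0,-0.5],[0,0,0],0],
  [[0,0,0],[0,0,0],0],
  [[0,0,0],[0,0,0],0],
])

```text
clock: 37.1
eef_pos: [0.497, -0.3221, 0.0137]
tool_rot: [0.091, 0.996, -0.0, 0.0]
ft_force: [-1.7, 1.3, 3.3]
grip_width: 0.056
grasp_force: 64.9
```

drive_tool([
  [[0,0,0],[0,0,0],1],
  [[0,0,0],[0,0,0],1],
  [[0,0,0],[0,0,0],1],
  [[0,0,0],[0,0,0],1],
  [[0,0,0],[0,0,0],1],
  [[0,0,0],[0,0,0],1],
  [[0,0,0],[0,0,0],1],
  [[0,0,5],[0,0,0],1],
])

```text
clock: 37.77
eef_pos: [0.4961, -0.3215, 0.0172]
tool_rot: [0.091, 0.996, 0.0, -0.001]
ft_force: [0.4, 0.2, -0.1]
grip_width: 0.0853
grasp_force: 0.0
```

drive_tool([
  [[0,0,15],[0,0,0],1],
  [[0,0,30],[0,0,0],1],
  [[0,0,40],[0,0,0],1],
  [[0,0,40],[0,0,0],1],
  [[0,0,40],[0,0,0],1],
  [[0,0,30],[0,0,0],1],
  [[0,15,0],[0,0,0],1],
  [[1,30,0],[0,0,-5],1],
])

```text
clock: 38.43
eef_pos: [0.4993, -0.28, 0.2167]
tool_rot: [0.137, 0.991, -0.002, 0.004]
ft_force: [0.2, 0.3, 0.4]
grip_width: 0.0858
grasp_force: 0.0
```

drive_tool([
  [[1,30,0],[0,0,-5],1],
  [[1,30,0],[0,0,-5],1],
  [[1,30,0],[0,0,-5],1],
  [[1,30,0],[0,0,-5],1],
  [[1,30,0],[0,0,-5],1],
  [[1,30,0],[0,0,-5],1],
  [[1,30,0],[0,0,-5],1],
  [[1,30,0],[0,0,-5],1],
])

```text
clock: 39.1
eef_pos: [0.5056, -0.0356, 0.2137]
tool_rot: [0.467, 0.884, 0.0, 0.0]
ft_force: [0.7, 0.3, -0.3]
grip_width: 0.0852
grasp_force: 0.0
```

drive_tool([
  [[1,30,0],[0,0,-5],1],
  [[1,30,0],[0,0,-5],1],
  [[1,30,0],[0,0,-5],1],
  [[1,30,0],[0,0,-5],1],
  [[1,30,0],[0,0,-5],1],
  [[1,30,0],[0,0,-5],1],
  [[1,30,0],[0,0,-5],1],
  [[1,30,0],[0,0,-5],1],
])

```text
clock: 39.77
eef_pos: [0.5136, 0.2044, 0.2136]
tool_rot: [0.741, 0.671, 0.0, 0.0]
ft_force: [0.5, -0.3, 1.2]
grip_width: 0.0856
grasp_force: 0.0
```

drive_tool([
  [[1,20,0],[0,0,-5],1],
  [[0,10,0],[0,0,0],1],
  [[0,0,0],[0,0,0],1],
  [[0,0,0],[0,0,0],1],
  [[0,0,0],[0,0,0],1],
  [[0,0,0],[0,0,0],1],
])

```text
clock: 40.27
eef_pos: [0.5149, 0.2315, 0.2133]
tool_rot: [0.769, 0.639, -0.0, 0.0]
ft_force: [0.1, -1.6, -0.1]
grip_width: 0.0853
grasp_force: 0.0
```

```bash
python3 - <<'E'
from h import *
o=get_obs();print(o['clock'],o['eef_pos'],yaw(o),np.round(o['joint_pos'],2))
t=shot('top','top8');s=shot('side')
tr=np.array([.4668,-.3165,-.180])
for q,z,p,cs in(('bank',.006,[.4965,-.3219],(t,s)),('beaker',.018,[.515,.311],(s,))):
    for c in cs:
        for x in silhouettes(q,c)[:1]:
                r,i=fit(q,[(c,x['region'])],np.array(p),z);print(q,x['conf'],r.round(4),round(i,3),inframe(tr,r).round(4))
for k in(0,1):
    rt=silhouettes('saucer0',t)[k]['region'];x,i=fit('saucer',[(t,rt)],np.array([[.535,-.239],[.51,-.411]][k]),.006);print('sau',x.round(4),i)
E
```

```text
40.2667 [0.51490415 0.23150695 0.21329482] (np.float64(-10.534238463844703), array([-0.e+00, -4.e-04, -1.e+00])) [ 0.42  0.38  0.15  1.34 -0.    2.18]
bank 0.98 [ 0.494  -0.3191] 0.877 [0.0273 0.0023]
bank 0.61 [ 0.4952 -0.3216] 0.948 [0.0288 0.0001]
beaker 0.97 [0.5151 0.3132] 0.885 [-0.0653  0.6282]
sau [ 0.5362 -0.24  ] 0.9371322390833076
sau [ 0.5101 -0.4109] 0.7053815749467923
```

View pics/top8.png

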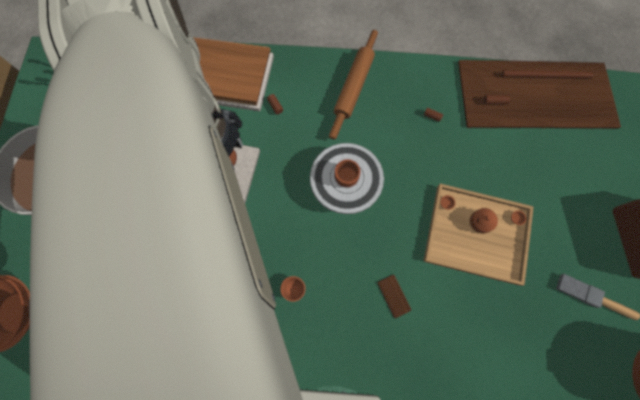

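drive_tool([
  [[0.5,15,0],[0,0,0],1],
  [[0.5,25,0],[0,0,0],1],
  [[0.5,25,0],[0,0,0],1],
  [[0,12,0],[0,0,0],1],
  [[0,2.5,0],[0,0,0],1],
  [[0,0,-10],[0,0,0],1],
  [[0,0,-20],[0,0,0],1],
  [[0,0,-30],[0,0,0],1],
])

```text
clock: 41.28
eef_pos: [0.518, 0.3125, 0.1548]
tool_rot: [0.769, 0.639, 0.003, 0.001]
ft_force: [0.3, 0.3, 0.4]
grip_width: 0.0852
grasp_force: 0.0
```

drive_tool([
  [[0,0,-25],[0,0,0],1],
  [[0,0,-20],[0,0,0],1],
  [[0,0,-14],[0,0,0],1],
  [[0,0,-7],[0,0,0],1],
  [[0,0,-2],[0,0,0],1],
  [[0,0,0],[0,0,0],1],
  [[0,0,0],[0,0,0],1],
])

```text
clock: 41.87
eef_pos: [0.5171, 0.3124, 0.0861]
tool_rot: [0.769, 0.639, 0.001, 0.0]
ft_force: [-0.3, -1.5, 0.1]
grip_width: 0.0848
grasp_force: 0.0
```

drive_tool([
  [[0,0,0],[0,0,0],0],
  [[0,0,0],[0,0,0],0],
  [[0,0,0],[0,0,0],0],
  [[0,0,0],[0,0,0],0],
  [[0,0,0],[0,0,0],0],
  [[0,0,0],[0,0,0],0],
  [[0,0,0],[0,0,0],0],
  [[0,0,0],[0,0,0],0],
])

```text
clock: 42.53
eef_pos: [0.5166, 0.313, 0.0866]
tool_rot: [0.769, 0.64, 0.001, -0.0]
ft_force: [-2.1, -0.6, 6.5]
grip_width: 0.0536
grasp_force: 62.6
```

drive_tool([
  [[0,0,0],[0,0,0],0],
  [[0,0,0],[0,0,0],0],
  [[0,0,0],[0,0,0],0],
])

```text
clock: 42.78
eef_pos: [0.5166, 0.313, 0.0866]
tool_rot: [0.769, 0.64, 0.001, -0.0]
ft_force: [-1.8, -0.2, 5.8]
grip_width: 0.0537
grasp_force: 62.6
```

drive_tool([
  [[0,0,5],[0,0,0],0],
  [[0,0,15],[0,0,0],0],
  [[0,0,25],[0,0,0],0],
  [[0,0,25],[0,0,0],0],
  [[0,0,25],[0,0,0],0],
  [[0,0,20],[0,0,0],0],
  [[0,0,10],[0,0,0],0],
  [[0,-10,0],[0,0,0],0],
])

```text
clock: 43.45
eef_pos: [0.5175, 0.3044, 0.2125]
tool_rot: [0.768, 0.64, 0.003, 0.0]
ft_force: [0.9, -0.2, -2.7]
grip_width: 0.0537
grasp_force: 63.8
```

drive_tool([
  [[-3,-20,0],[0,0,0],0],
  [[-4,-30,0],[0,0,0],0],
  [[-4,-30,0],[0,0,0],0],
  [[-4,-30,0],[0,0,0],0],
  [[-4,-30,0],[0,0,0],0],
  [[-4,-30,0],[0,0,0],0],
  [[-4,-30,0],[0,0,0],0],
  [[-4,-30,0],[0,0,0],0],
])

```text
clock: 44.12
eef_pos: [0.4833, 0.0702, 0.208]
tool_rot: [0.769, 0.64, -0.002, -0.001]
ft_force: [1.0, -1.0, -3.3]
grip_width: 0.0538
grasp_force: 63.8
```

drive_tool([
  [[-4,-30,0],[0,0,0],0],
  [[-4,-30,0],[0,0,0],0],
  [[-4,-30,0],[0,0,0],0],
  [[-4,-30,0],[0,0,0],0],
  [[-4,-30,0],[0,0,0],0],
  [[-4,-30,0],[0,0,0],0],
  [[-4,-30,0],[0,0,0],0],
  [[-4,-30,0],[0,0,0],0],
])

```text
clock: 44.78
eef_pos: [0.4511, -0.169, 0.2081]
tool_rot: [0.769, 0.639, -0.001, -0.002]
ft_force: [0.7, 1.2, -3.5]
grip_width: 0.0539
grasp_force: 63.8
```

drive_tool([
  [[-4,-30,0],[0,0,0],0],
  [[-3,-30,0],[0,0,0],0],
  [[-2,-25,0],[0,0,0],0],
  [[0,-12,0],[0,0,0],0],
  [[0,-4,0],[0,0,0],0],
  [[0,0,0],[0,0,0],0],
  [[0,0,0],[0,0,0],0],
  [[0,0,0],[0,0,0],0],
])

```text
clock: 45.45
eef_pos: [0.4442, -0.2672, 0.2097]
tool_rot: [0.768, 0.64, -0.0, -0.001]
ft_force: [0.9, -0.2, -1.9]
grip_width: 0.0537
grasp_force: 63.8
```

drive_tool([
  [[0,0,0],[0,0,0],0],
  [[0,0,0],[0,0,0],0],
])

```text
clock: 45.62
eef_pos: [0.4446, -0.2675, 0.2102]
tool_rot: [0.768, 0.64, 0.0, -0.0]
ft_force: [0.1, 0.2, -3.0]
grip_width: 0.0535
grasp_force: 63.8
```

drive_tool([
  [[-1,-0.5,-10],[0,0,0],0],
  [[0,0,-20],[0,0,0],0],
  [[0,0,-25],[0,0,0],0],
  [[0,0,-25],[0,0,0],0],
  [[0,0,-20],[0,0,0],0],
  [[0,0,-15],[0,0,0],0],
  [[0,0,-9],[0,0,0],0],
  [[0,0,-4],[0,0,0],0],
])

```text
clock: 46.28
eef_pos: [0.4422, -0.2681, 0.0801]
tool_rot: [0.769, 0.64, -0.001, -0.002]
ft_force: [-0.1, 0.8, -2.8]
grip_width: 0.0533
grasp_force: 63.8
```

drive_tool([
  [[0,0,-2],[0,0,0],0],
  [[0,0,-1],[0,0,0],0],
  [[0,0,0],[0,0,0],0],
  [[0,0,0],[0,0,0],0],
])

```text
clock: 46.62
eef_pos: [0.4441, -0.2695, 0.0801]
tool_rot: [0.769, 0.64, 0.0, 0.001]
ft_force: [-0.1, -0.0, -2.7]
grip_width: 0.0535
grasp_force: 63.8
```

drive_tool([
  [[-0.5,1,-2],[0,0,0],0],
  [[0,0,-1.5],[0,0,0],0],
  [[0,0,-1.5],[0,0,0],0],
  [[0,0,-0.5],[0,0,0],0],
  [[0,0,0],[0,0,0],0],
  [[0,0,0],[0,0,0],0],
])

```text
clock: 47.12
eef_pos: [0.443, -0.2682, 0.0746]
tool_rot: [0.769, 0.64, 0.0, 0.0]
ft_force: [-2.4, 0.4, 6.4]
grip_width: 0.0533
grasp_force: 64.4
```

drive_tool([
  [[0,0,0.5],[0,0,0],1],
  [[0,0,0],[0,0,0],1],
  [[0,0,0],[0,0,0],1],
  [[0,0,0],[0,0,0],1],
  [[0,0,0],[0,0,0],1],
  [[0,0,0],[0,0,0],1],
  [[0,0,0],[0,0,0],1],
  [[0,0,5],[0,0,0],1],
])

```text
clock: 47.78
eef_pos: [0.4421, -0.2676, 0.0783]
tool_rot: [0.769, 0.64, -0.0, -0.001]
ft_force: [-0.2, -0.1, 0.5]
grip_width: 0.0857
grasp_force: 0.0
```

drive_tool([
  [[0,0,15],[0,0,0],1],
  [[0,0,35],[0,0,0],1],
  [[0,0,40],[0,0,0],1],
  [[0,0,30],[0,0,0],1],
  [[0,0,15],[0,0,0],1],
  [[4,15,0],[0,0,0],1],
  [[8,30,0],[0,0,0],1],
  [[8,30,0],[0,0,0],1],
])

```text
clock: 48.45
eef_pos: [0.4631, -0.1931, 0.2151]
tool_rot: [0.77, 0.639, 0.0, 0.001]
ft_force: [-0.4, -0.3, 0.3]
grip_width: 0.0854
grasp_force: 0.0
```

drive_tool([
  [[9,30,0],[0,0,0],1],
  [[9,30,0],[0,0,0],1],
  [[9,30,0],[0,0,0],1],
  [[9,30,0],[0,0,0],1],
  [[9,30,0],[0,0,0],1],
  [[9,30,0],[0,0,0],1],
  [[9,30,0],[0,0,0],1],
  [[9,30,0],[0,0,0],1],
])

```text
clock: 49.12
eef_pos: [0.535, 0.0485, 0.2146]
tool_rot: [0.769, 0.64, 0.0, 0.0]
ft_force: [0.7, -0.8, 0.8]
grip_width: 0.0856
grasp_force: 0.0
```

drive_tool([
  [[9,30,0],[0,0,0],1],
  [[9,30,0],[0,0,0],1],
  [[9,30,0],[0,0,0],1],
  [[9,30,0],[0,0,0],1],
  [[9,30,0],[0,0,0],1],
  [[9,30,0],[0,0,0],1],
  [[4,15,0],[0,0,0],1],
  [[2,5,0],[0,0,0],1],
])

```text
clock: 49.78
eef_pos: [0.5949, 0.2499, 0.2137]
tool_rot: [0.768, 0.641, 0.0, -0.0]
ft_force: [0.3, -0.8, 0.4]
grip_width: 0.085
grasp_force: 0.0
```

drive_tool([
  [[0,0,0],[0,0,0],1],
  [[0,0,0],[0,0,0],1],
  [[0,0,0],[0,0,0],1],
  [[0,0,0],[0,0,0],1],
])

```text
clock: 50.12
eef_pos: [0.5948, 0.2454, 0.2145]
tool_rot: [0.769, 0.639, -0.0, 0.0]
ft_force: [-0.7, 0.3, 0.1]
grip_width: 0.0852
grasp_force: 0.0
```

```bash
python3 - <<'E'
from h import *
o=get_obs();print(o['clock'],o['eef_pos'],yaw(o))
t=shot('top','top9');s=shot('side')
for q,z,p,cs in(('beaker',.006,[.4424,-.2679],(t,s)),('vase',.018,[.605,.301],(s,)),('bank',.006,[.4965,-.3219],(t,))):
    for c in cs:
        for x in silhouettes(q,c)[:1]:
                r,i=fit(q,[(c,x['region'])],np.array(p),z);print(q,x['conf'],r.round(4),round(i,3))
E
```

```text
50.1167 [0.59477081 0.2454345  0.21451856] (np.float64(-10.574446811148283), array([ 1.e-04, -2.e-04, -1.e+00]))
beaker 0.64 [ 0.442  -0.2668] 0.96
beaker 0.62 [ 0.4428 -0.2666] 0.925
vase 0.64 [0.6065 0.2982] 0.865
bank 0.65 [ 0.4946 -0.3187] 0.736
```

drive_tool([
  [[3,12,0],[0,0,0],1],
  [[3,17,0],[0,0,0],1],
  [[3,15,0],[0,0,0],1],
  [[2,8,0],[0,0,0],1],
  [[0,2,-5],[0,0,0],1],
  [[0,0,-15],[0,0,0],1],
  [[0,0,-22],[0,0,0],1],
  [[0,0,-22],[0,0,0],1],
])

```text
clock: 51.08
eef_pos: [0.6062, 0.3005, 0.1499]
tool_rot: [0.769, 0.64, 0.001, 0.0]
ft_force: [-0.2, -0.1, -0.8]
grip_width: 0.0857
grasp_force: 0.0
```

drive_tool([
  [[0,0,-20],[0,0,0],1],
  [[0,0,-16],[0,0,0],1],
  [[0,0,-10],[0,0,0],1],
  [[0,0,-4.5],[0,0,0],1],
  [[0,0,-1.5],[0,0,0],1],
  [[0,0,0],[0,0,0],1],
  [[0,0,0],[0,0,0],1],
])

```text
clock: 51.67
eef_pos: [0.6066, 0.3012, 0.0994]
tool_rot: [0.769, 0.64, 0.001, 0.0]
ft_force: [0.1, -0.5, 0.6]
grip_width: 0.0855
grasp_force: 0.0
```

drive_tool([
  [[0,0,0],[0,0,0],0],
  [[0,0,0],[0,0,0],0],
  [[0,0,0],[0,0,0],0],
  [[0,0,0],[0,0,0],0],
  [[0,0,0],[0,0,0],0],
  [[0,0,0],[0,0,0],0],
  [[0,0,0],[0,0,0],0],
  [[0,0,0],[0,0,0],0],
])

```text
clock: 52.33
eef_pos: [0.606, 0.3012, 0.0986]
tool_rot: [0.769, 0.64, 0.0, -0.0]
ft_force: [-1.6, 1.2, 2.5]
grip_width: 0.0287
grasp_force: 59.3
```

drive_tool([
  [[0,0,0],[0,0,0],0],
  [[0,0,0],[0,0,0],0],
  [[0,0,0],[0,0,0],0],
])

```text
clock: 52.58
eef_pos: [0.606, 0.3012, 0.0986]
tool_rot: [0.769, 0.64, 0.0, -0.0]
ft_force: [-1.3, -0.7, 4.7]
grip_width: 0.0284
grasp_force: 59.4
```

drive_tool([
  [[0,0,5],[0,0,0],0],
  [[0,0,15],[0,0,0],0],
  [[0,0,25],[0,0,0],0],
  [[0,0,30],[0,0,0],0],
  [[0,0,25],[0,0,0],0],
  [[0,0,20],[0,0,0],0],
  [[0,0,10],[0,0,0],0],
  [[-2,-10,0],[0,0,0],0],
])

```text
clock: 53.25
eef_pos: [0.6049, 0.2928, 0.2301]
tool_rot: [0.768, 0.64, 0.002, 0.0]
ft_force: [0.5, -0.0, -3.1]
grip_width: 0.0285
grasp_force: 59.5
```

drive_tool([
  [[-6,-20,0],[0,0,0],0],
  [[-8,-30,0],[0,0,0],0],
  [[-8,-30,0],[0,0,0],0],
  [[-8,-30,0],[0,0,0],0],
  [[-8,-30,0],[0,0,0],0],
  [[-8,-30,0],[0,0,0],0],
  [[-8,-30,0],[0,0,0],0],
  [[-8,-30,0],[0,0,0],0],
])

```text
clock: 53.92
eef_pos: [0.5403, 0.0593, 0.2265]
tool_rot: [0.769, 0.64, -0.001, -0.001]
ft_force: [0.1, -0.8, -2.2]
grip_width: 0.0285
grasp_force: 59.6
```

drive_tool([
  [[-8,-30,0],[0,0,0],0],
  [[-8,-30,0],[0,0,0],0],
  [[-8,-30,0],[0,0,0],0],
  [[-8,-30,0],[0,0,0],0],
  [[-8,-30,0],[0,0,0],0],
  [[-8,-30,0],[0,0,0],0],
  [[-8,-30,0],[0,0,0],0],
  [[-8,-30,0],[0,0,0],0],
])

```text
clock: 54.58
eef_pos: [0.4763, -0.1803, 0.2267]
tool_rot: [0.769, 0.64, -0.001, -0.001]
ft_force: [-0.2, -0.5, -2.3]
grip_width: 0.0284
grasp_force: 59.6
```

drive_tool([
  [[-8,-30,0],[0,0,0],0],
  [[-8,-30,0],[0,0,0],0],
  [[-8,-30,0],[0,0,0],0],
  [[-8,-30,0],[0,0,0],0],
  [[-6,-25,0],[0,0,0],0],
  [[-4,-12,0],[0,0,0],0],
  [[-2,-5,0],[0,0,0],0],
  [[0,0,0],[0,0,0],0],
])

```text
clock: 55.25
eef_pos: [0.4329, -0.3414, 0.2269]
tool_rot: [0.769, 0.639, -0.0, -0.001]
ft_force: [-0.2, 0.0, -2.0]
grip_width: 0.0284
grasp_force: 59.6
```

drive_tool([
  [[0,0,0],[0,0,0],0],
  [[0,0,0],[0,0,0],0],
  [[0,0,0],[0,0,0],0],
  [[0,0,0],[0,0,0],0],
])

```text
clock: 55.58
eef_pos: [0.4343, -0.34, 0.2283]
tool_rot: [0.768, 0.64, 0.0, 0.0]
ft_force: [0.5, -0.4, -2.3]
grip_width: 0.0288
grasp_force: 59.6
```

drive_tool([
  [[-4,-5,0],[0,0,0],0],
  [[-4,-4,-10],[0,0,0],0],
  [[0,0,-20],[0,0,0],0],
  [[0,0,-27],[0,0,0],0],
  [[0,0,-27],[0,0,0],0],
  [[0,0,-23],[0,0,0],0],
  [[0,0,-15],[0,0,0],0],
  [[0,0,-8],[0,0,0],0],
])

```text
clock: 56.25
eef_pos: [0.4237, -0.349, 0.0948]
tool_rot: [0.769, 0.639, -0.001, -0.003]
ft_force: [0.7, 0.7, -2.3]
grip_width: 0.0287
grasp_force: 59.6
```

drive_tool([
  [[0,0,-4],[0,0,0],0],
  [[0,0,-2],[0,0,0],0],
  [[0,0,0],[0,0,0],0],
  [[0,0,0],[0,0,0],0],
  [[0,0,0],[0,0,0],0],
])

```text
clock: 56.67
eef_pos: [0.4266, -0.3507, 0.0933]
tool_rot: [0.769, 0.64, 0.0, 0.001]
ft_force: [-0.2, 0.5, -1.9]
grip_width: 0.0288
grasp_force: 59.6
```

drive_tool([
  [[0,1,-2],[0,0,0],0],
  [[0,0.5,-2],[0,0,0],0],
  [[0,0,-1.5],[0,0,0],0],
  [[0,0,-1],[0,0,0],0],
  [[0,0,-0.5],[0,0,0],0],
  [[0,0,0],[0,0,0],0],
  [[0,0,0],[0,0,0],0],
])

```text
clock: 57.25
eef_pos: [0.4259, -0.3487, 0.0866]
tool_rot: [0.769, 0.64, 0.0, 0.001]
ft_force: [-1.9, 1.8, 5.7]
grip_width: 0.0283
grasp_force: 60.5
```

Contact; release, lift straight up, then check.

drive_tool([
  [[0,0,0],[0,0,0],1],
  [[0,0,0],[0,0,0],1],
  [[0,0,0],[0,0,0],1],
  [[0,0,0],[0,0,0],1],
  [[0,0,0],[0,0,0],1],
  [[0,0,0],[0,0,0],1],
  [[0,0,0],[0,0,0],1],
  [[0,0,5],[0,0,0],1],
])

```text
clock: 57.92
eef_pos: [0.4252, -0.348, 0.0892]
tool_rot: [0.769, 0.64, -0.0, -0.001]
ft_force: [0.8, -0.1, 0.8]
grip_width: 0.0852
grasp_force: 0.0
```

drive_tool([
  [[0,0,15],[0,0,0],1],
  [[0,0,30],[0,0,0],1],
  [[0,0,40],[0,0,0],1],
  [[0,0,30],[0,0,0],1],
  [[0,0,15],[0,0,0],1],
  [[-10,15,0],[0,0,0],1],
  [[-10,25,0],[0,0,0],1],
  [[-10,30,0],[0,0,0],1],
])

```text
clock: 58.58
eef_pos: [0.3958, -0.279, 0.2207]
tool_rot: [0.769, 0.639, 0.0, 0.001]
ft_force: [0.5, -0.3, 0.3]
grip_width: 0.0853
grasp_force: 0.0
```

drive_tool([
  [[-10,30,0],[0,0,0],1],
  [[-10,30,0],[0,0,0],1],
  [[-10,30,0],[0,0,0],1],
  [[-5,30,0],[0,0,0],1],
  [[0,30,0],[0,0,0],1],
  [[0,30,0],[0,0,0],1],
  [[0,15,0],[0,0,0],1],
  [[0,5,0],[0,0,0],1],
])

```text
clock: 59.25
eef_pos: [0.3605, -0.0766, 0.2207]
tool_rot: [0.768, 0.641, 0.0, 0.0]
ft_force: [-0.2, -1.1, -0.5]
grip_width: 0.0853
grasp_force: 0.0
```

drive_tool([
  [[0,0,0],[0,0,0],1],
  [[0,0,0],[0,0,0],1],
  [[0,0,0],[0,0,0],1],
  [[0,0,0],[0,0,0],1],
  [[0,0,0],[0,0,0],1],
  [[0,0,0],[0,0,0],1],
])

```text
clock: 59.75
eef_pos: [0.3608, -0.0792, 0.22]
tool_rot: [0.769, 0.639, -0.0, -0.0]
ft_force: [-0.0, 0.5, -1.1]
grip_width: 0.0852
grasp_force: 0.0
```

```bash
python3 - <<'E'
from h import *
o=get_obs();print(o['clock'],o['eef_pos'])
t=shot('top','top10');s=shot('side','side10')
for q,z,p,cs in(('beaker',.006,[.4424,-.2679],(t,s)),('vase',.006,[.425,-.3497],(t,s)),('cup',.058,[.568,.006],(t,s))):
    for c in cs:
        for x in silhouettes(q,c)[:1]:
                r,i=fit(q,[(c,x['region'])],np.array(p),z);print(q,x['conf'],r.round(4),round(i,3))
E
```

```text
59.75 [ 0.36083265 -0.0791774   0.22000286]
beaker 0.6 [ 0.443  -0.2663] 0.9
vase 0.67 [ 0.425 -0.35 ] 0.957
cup 0.84 [0.5681 0.0085] 0.933
cup 0.62 [0.5699 0.0082] 0.951
```

View pics/top10.png

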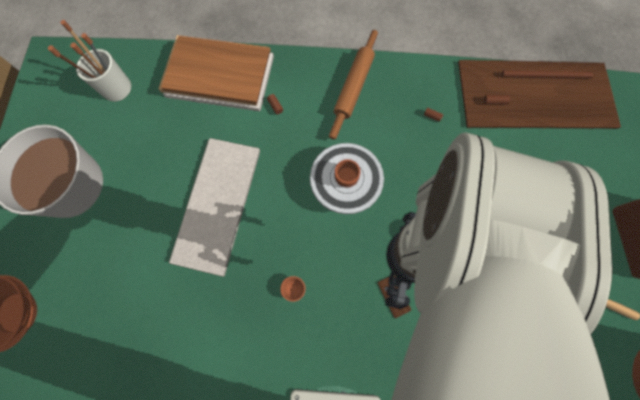

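View pics/side10.png

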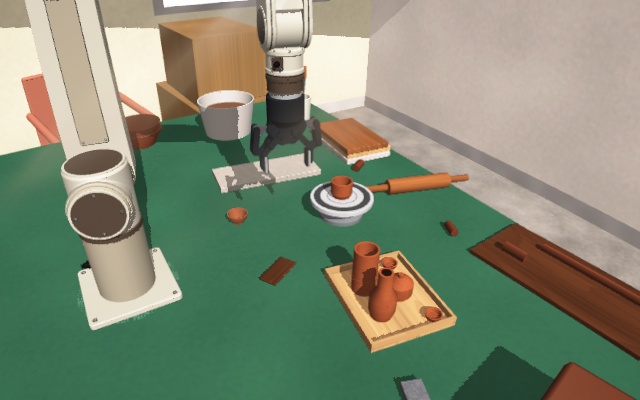

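The side view shows the cup on the wheel at about (342,187). In the tray, the beaker (365,268), vase (383,297), bank (402,287) and both saucers are in place. The measured positions match the starting ones to about 2 mm.

```bash
python3 -c "
from workcell import job_done
print(job_done())"
```

```text
the job is handed in; nothing more can be done
None
```

The job is handed in, though the call returned no verdict: the cup stands on the middle of the turntable, the money bank in the cup's old place, the beaker and vase measure about 2 mm from where they started, and the saucers look untouched.

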